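# Clear the bench, then show the camera the cartridge's port in a mirror

### The arm

A 6-joint arm with a two-finger parallel gripper is mounted at the origin on the work surface. World frame = base frame: x ahead of the robot, y to its left, z up, the work surface at z = 0. Lengths are in m, angles in degrees, forces in N, time in s.
With the tool pointing down it reaches from about 0.3 to 0.75 m from the base axis. Payload 8.5 kg.
Tool frame: the origin (TCP) lies on the centre line of the jaws, within the pads' length; the fingertips stand 14 mm ahead of it and the grasp point (between the pads) lies 5 mm behind it; z points along the fingers, y is the direction in which the jaws open and shut (so a half turn about z gives the same grasp; the last joint's range is limited). The gripper opens to 85 mm and grips with 20 to 120 N. Pads are 22 mm wide; open, the fingers measure 114 mm over their backs; the gripper's body (76 mm by 85 mm) begins 54 mm behind the grasp point. The pads swing forward as they close: fully open they stand 13 mm farther back than shut.
Start: joints at [-81.549, 21.807, 74.336, -0, 83.858, -12.336], TCP at [0.195, -0.514, 0.245] pointing down, gripper open.
Joint ranges: [-178.18, 178.18], [-50.72, 133.34], [12.68, 142.11], [-81.47, 261.47], [9.98, 163.14], [-165.26, 165.26]. Speed limits (degrees/s): [136.94, 136.94, 180, 180, 180, 180].

### API

Orientations are given as a 3x3 rotation matrix whose columns are the frame's x, y, z axes.
In Python, from rig import env, optics, order, finder gives the robot as it stands.
- The arm moves only by the tool play_rows, never from a script. Its argument "commands" is a list of rows, each an object of numbers: "grip": the closure, from -1 (fully open) to 1 (shut); "x", "y", "z": the shift along the tool's x, y, z in m; "rx", "ry", "rz": the turn, a rotation vector about the tool's x, y, z in rad. A call has 1 to 12 rows; each row shifts and turns the commanded pose from where the row before left it, along the tool's axes as they then stand; what a row does not reach is not made up. A row lasts 1/8 s, in which the tool goes at most 62.5 mm and 10.7 degrees, less where a joint would pass 70% of its speed; a pose out of reach is approached as far as the arm can. A call is refused whole if a number of a shift passes 0.0625 or a number of a turn 0.188, either way. A call with a gripper value outside its range is refused whole. The fingers move at their own pace and stop on an object; "squeeze" is the grip in N (left out, the last holds). Time passes only in rows, so rows that do not move let the fingers close. It gives the time, the measured TCP pose, the force and the opening at its end, in the units of the state.
- env.observe(): the state, without advancing time (a new reading comes with each control period).
- optics.get_image(name): name is "side" or "top"; returns a dict with "color" (480x640x3 uint8, blue, green, red), "range_z" (480x640 float32, m along the optical axis (not along the pixel's ray), 0 where there is no reading), "fov_y" (degrees; the focal length in pixels is half the picture's height over the tangent of half this angle, whatever the lens; pixels are square), "cx", "cy" (the principal point, pixels), "dist_coeffs" ([k1, k2, p1, p2, k3] as OpenCV has them; the pictures are not rectified), "cam_to_world" (4x4, takes a point from camera to world coordinates). Camera axes: x right, y down, z forward; pixel columns grow to the right and rows downward; lengths in m; the calibration is good to about 2 mm. A picture is of the moment at which its call begins.
- order.close_job(): hands the job in, once; it reports no verdict.
Trained networks look in the newest picture that a camera, given by its name, has taken for a name from the list of things; names that differ only in an ending like _2 or _b are one class to them, and where a whole thing is asked for, a point or a joint stands for the part that bears it (a point fixed in the world has none). Each returns a list of dicts, best first, with "conf" (0 to 1); they miss things now and then, are a little off and sometimes report something else, mostly with a low value. They report only what shows in the picture. A call takes as long as a camera call.
- finder.boxes_of(camera, thing): "point" ([x, y, z] in m, in world coordinates, good to about 4 mm: the middle of the surface that is visible of it).
The state is a dict: "time_s": time; "q": joint angles; "qvel": joint speeds; "joint_efforts": joint torques, N m; "position": TCP position; "tool_rot": TCP orientation; "ft_force": force on the tool from outside, world axes, zero at the start; "wrist_torque": the same for the moment, N m; "grip_width": finger opening in m.
Only numpy, scipy, OpenCV 4.12 (cv2) and the standard library are available. Lean on these libraries where they do the work, as an engineer would, in place of code of your own. Each camera call takes 0.05 s, during which the arm holds its last target.

### The job

First clear the loose square bottle and the loose slide cassette off the bench in front of the camera: stand the bottle in the white tray that already has a bottle like it, and lay the cassette flat in the tray that already has a cassette. Then pick up the inspection mirror by its handle and hold it level in mid-air with its glass centred straight below the overhead camera's lens, at the height of the port on the front of the white cartridge and turned to face that port, so that the camera looking straight down sees the port in the middle of the mirror. Finish while still holding the mirror there, steady and touching nothing but the gripper, and leave the other things on the bench where they are.

Things in the scene. Friction and masses are not known exactly. Their poses are not given: they have to be found in the camera images.
- bottle: Loose square white reagent bottle, standing on the bench in the area in front of the camera: body 30 x 30 mm and 48 mm high, round grey cap above it (24 mm across), 66 mm high in all, 50 to 100 g. Origin: centre of its underside; z up, x and y square to the flat sides.
- cassette: Loose flat grey slide cassette lying beside the bottle: 76 mm long (x) x 30 mm wide (y) x 14 mm thick (z up), about 40 g. Origin: centre of its underside.
- bottle_tray: Fixed white open tray on the left, 140 mm (x) x 200 mm (y) outside, 30 mm high, walls and floor 4 mm. A bottle like the loose one already stands in its outer (+y) half; the -y half is free. Origin: centre of its underside. The two trays look alike and may be either way round; the contents tell them apart.
- cassette_tray: The second, identical tray; a cassette like the loose one already lies in its +y half, the -y half is free. Origin: centre of its underside.
- mirror: Loose inspection mirror, 120 g, lying on the right of the bench on its handle's flat underside. Origin: centre of the glass, 22 mm above the bench as it lies. z up as it lies; x points from the handle to the glass and beyond. The glass (46 x 44 mm, frame 50 x 48 mm) is tilted 45 degrees, facing halfway between +x and +z: a view coming straight down its z axis leaves along +x.
- mirror_handle (a point): Middle of the mirror's black handle, 150 mm behind the glass centre (on -x), level with it; axes as the mirror's. The handle is a bar 120 mm long (x), 18 mm wide (y: grip across this), 34 mm high (22 mm below to 12 mm above this point); a thin stem joins it to the glass. Centre of mass within 30 mm of here, towards the glass.
- lens (a point): Centre of the overhead camera's lens, 270 mm above the bench, looking straight down. The camera is a black cylinder 38 mm across reaching 88 mm above the lens; its boom (14 mm thick, 345 mm up) runs off to a post 160 mm further along +x and 210 mm along +y.
- camera_stand: The fixed camera stand. Origin: the point on the bench straight below the lens. World-aligned axes.
- cartridge: Fixed white reagent cartridge beyond the camera: 80 mm (x) x 120 mm (y) x 90 mm high. Origin: centre of its underside. Its front (-x face) looks roughly towards the robot.
- port (a point): Centre of the outer end of the cartridge's inlet port: a black stub 16 mm across standing 25 mm out of the middle of the cartridge's front face, 65 mm above the bench; 65 mm from the cartridge's origin along its -x. It lies about 80 to 150 mm from the point below the lens.
- sample_bottle: The bottle already in the bottle tray, same make as the loose one. Origin: centre of its underside.
- sample_cassette: The cassette already in the cassette tray, same make as the loose one. Origin: centre of its underside.
- dish: Bystander: low glass dish with lid, 63 mm across, 15 mm high. Origin: centre of its underside.
- beaker: Bystander: glass beaker, 60 mm across, 75 mm high. Origin: centre of its underside.
- tip_rack: Bystander: blue pipette tip box with clear lid, 120 x 85 x 60 mm. Origin: centre of its underside.
- jar: Bystander: small jar, 36 mm across, 32 mm high. Origin: centre of its underside.

How it is judged:
By the outcome, as a careful person would: the job done as asked, in the order asked, and still so for the second after the job is handed in, while the arm keeps its last pose, push and grip.
It also fails if it takes over 72 s, if anything falls off the work surface, if the arm or the gripper's body presses on something with over 40 N, if the wrist force passes 120 N, or if a joint passes its speed limit or range.

## Working session

There is one attempt and no reset: what is moved stays moved. The work goes in short steps, Python scripts to look and compute and a tool call to move; the robot and the scene stay as the last step left them, time stands still between calls to the robot, and variables do not carry over. Pictures are saved under pics/ and viewed, and the job is handed in when it is done.

Besides the shell and the picture viewer there is one more tool, called as a command line: name --argument value ..., lists and objects as JSON in quotes. play_rows: Moves the arm, as the interface text tells. Its arguments: {"type":"object","properties":{"commands":{"type":"array"},"squeeze":{"type":"number"}},"required":["commands"]}

```bash
ls -la; mkdir -p pics; python3 - <<'E'
from rig import env, optics, order, finder
import cv2, numpy as np
s=env.observe(); print(s)
for n in ("side","top"):
    im=optics.get_image(n); cv2.imwrite(f"pics/{n}0.png",im["color"])
    np.savez(f"{n}0.npz",**{k:np.array(v) for k,v in im.items()})
    print(n,im["fov_y"],im["cx"],im["cy"],im["dist_coeffs"],np.round(im["cam_to_world"],4).tolist())
E
```

```text
total 12
drwxr-xr-x  3 agent agent 4096 Dec  7 01:48 .
drwxr-xr-x 23 root  root  4096 Dec  7 01:47 ..
drwxr-xr-x  2 agent agent 4096 Dec  7 01:48 pics
{'time_s': 0.0, 'q': array([-8.15508563e+01,  2.18404767e+01,  7.43863693e+01, -2.61407693e-03,
        8.38575880e+01, -1.23360077e+01]), 'qvel': array([-0.1102866 , -0.01970212,  0.02987391, -0.02002894, -0.02584803,
        0.02158026]), 'joint_efforts': array([-3.22826534e-03, -4.48467386e+01, -2.31277817e+01, -3.34246970e-04,
        4.76156754e-03,  6.66720865e-06]), 'position': array([ 0.19511801, -0.51392233,  0.24470707]), 'tool_rot': array([[ 9.34915964e-01,  3.54869090e-01, -2.61395814e-04],
       [ 3.54869083e-01, -9.34914878e-01,  1.45099239e-03],
       [ 2.70529513e-04, -1.44931724e-03, -9.99998913e-01]]), 'ft_force': array([-0.85338775,  0.88065654,  0.26809265]), 'wrist_torque': array([-0.01475131,  0.00776281, -0.05970001]), 'grip_width': 0.08549176407764976}
side 44.961762357503005 331.9835663583138 233.98111122167398 [-0.0131867  0.         0.         0.         0.       ] [[-0.9898, -0.1128, 0.0865, 0.457], [-0.1419, 0.7466, -0.65, 0.8665], [0.0088, -0.6556, -0.755, 1.2357], [0.0, 0.0, 0.0, 1.0]]
top 53.58176407226996 322.97844815578344 241.10637424933532 [-0.0335105  0.         0.         0.         0.       ] [[-0.0073, -0.9877, 0.156, 0.3942], [-0.9999, 0.0061, -0.0079, -0.0556], [0.0068, -0.156, -0.9877, 1.4698], [0.0, 0.0, 0.0, 1.0]]
```

View pics/side0.png

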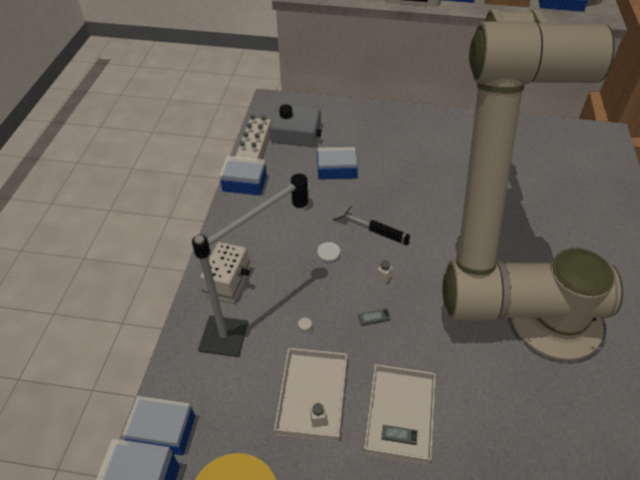

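View pics/top0.png

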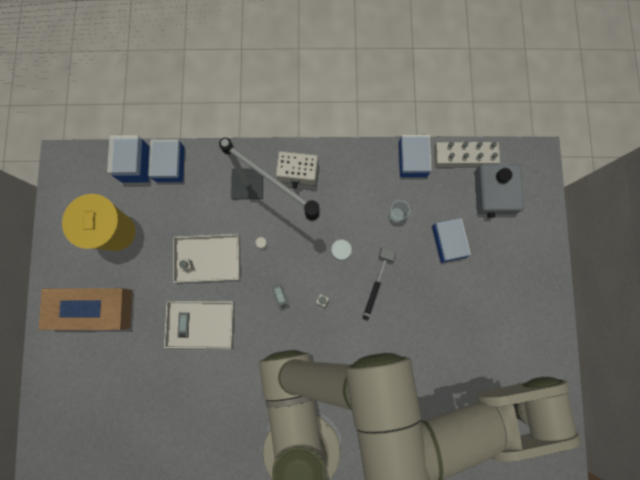

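```bash
python3 - <<'E'
from rig import env, optics, order, finder
import numpy as np
for n in "bottle cassette bottle_tray cassette_tray mirror mirror_handle lens camera_stand cartridge port dish beaker tip_rack jar".split():
  for c in ("top","side"):
    r=finder.boxes_of(c,n); print(n,c,[(np.round(d["point"],3).tolist(),round(d["conf"],2)) for d in r[:3]])
E
```

```text
bottle top [([0.579, 0.286, 0.006], 0.74)]
bottle side [([0.442, -0.053, 0.044], 0.57)]
cassette top [([0.454, 0.062, 0.014], 0.47)]
cassette side [([0.459, 0.067, 0.013], 0.85)]
bottle_tray top [([0.58, 0.285, 0.002], 0.93)]
bottle_tray side [([0.575, 0.289, 0.006], 0.75)]
cassette_tray top [([0.365, 0.298, 0.005], 0.64)]
cassette_tray side [([0.37, 0.3, 0.002], 0.63)]
mirror top [([0.482, -0.229, 0.034], 0.9), ([0.576, 0.285, 0.0], 0.39)]
mirror side [([0.459, -0.218, 0.023], 0.71), ([0.37, 0.299, 0.008], 0.52), ([0.596, -0.119, 0.017], 0.29)]
mirror_handle top [([0.486, -0.226, 0.034], 0.7), ([0.83, 0.011, 0.09], 0.21)]
mirror_handle side [([0.461, -0.216, 0.027], 0.66)]
lens top [([0.79, 0.146, 0.264], 0.85)]
lens side [([0.792, 0.166, 0.23], 0.93)]
camera_stand top [([0.786, 0.144, 0.264], 0.92), ([0.833, 0.013, 0.091], 0.74)]
camera_stand side [([0.798, 0.17, 0.23], 0.58)]
cartridge top [([0.485, -0.232, 0.033], 0.58), ([0.831, 0.011, 0.09], 0.56)]
cartridge side [([0.828, 0.022, 0.09], 0.93)]
port top [([0.826, 0.005, 0.088], 0.96)]
port side [([0.824, 0.026, 0.091], 0.85), ([0.464, -0.216, 0.024], 0.52)]
dish top [([0.593, -0.124, 0.016], 0.82), ([0.712, -0.306, 0.036], 0.29)]
dish side [([0.598, -0.122, 0.015], 0.83)]
beaker top [([0.709, -0.308, 0.041], 0.56)]
beaker side []
tip_rack top [([0.617, -0.455, 0.06], 0.63), ([0.707, -0.309, 0.037], 0.17)]
tip_rack side [([0.62, -0.43, 0.06], 0.79), ([0.824, 0.026, 0.089], 0.65)]
jar top [([0.371, 0.359, 0.02], 0.63)]
jar side [([0.622, 0.127, 0.034], 0.52), ([0.371, 0.298, 0.006], 0.42)]
```

```bash
cat > h.py <<'E'
import numpy as np, cv2
class Im:
    def __init__(s,f):
        d=np.load(f); s.c=d["color"]; s.r=d["range_z"]; s.T=d["cam_to_world"]
        f_=240/np.tan(np.radians(float(d["fov_y"]))/2); s.K=np.array([[f_,0,float(d["cx"])],[0,f_,float(d["cy"])],[0,0,1]]); s.d=d["dist_coeffs"]
        vv,uu=np.mgrid[0:480,0:640]
        p=cv2.undistortPoints(np.stack([uu,vv],-1).reshape(-1,1,2).astype(float),s.K,s.d).reshape(480,640,2)
        s.ray=np.concatenate([p,np.ones((480,640,1))],-1)
        s.W=(s.ray*s.r[...,None])@s.T[:3,:3].T+s.T[:3,3]; s.W[s.r==0]=np.nan
    def proj(s,X):
        R=s.T[:3,:3].T; t=-R@s.T[:3,3]
        return cv2.projectPoints(np.asarray(X,float).reshape(-1,1,3),cv2.Rodrigues(R)[0],t,s.K,s.d)[0].reshape(-1,2)
    def onz(s,uv,z):
        p=cv2.undistortPoints(np.asarray(uv,float).reshape(-1,1,2),s.K,s.d).reshape(-1,2)
        r=np.c_[p,np.ones(len(p))]@s.T[:3,:3].T; k=(z-s.T[2,3])/r[:,2]
        return s.T[:3,3]+r*k[:,None]
    def crop(s,u0,v0,u1,v1,k,f):
        cv2.imwrite(f,cv2.resize(s.c[v0:v1,u0:u1],None,fx=k,fy=k,interpolation=cv2.INTER_CUBIC))
def save(n,tag):
    from rig import optics
    im=optics.get_image(n); f=f"{n}{tag}.npz"; np.savez(f,**{k:np.array(v) for k,v in im.items()}); return Im(f)
E
python3 - <<'E'
from h import *
t=Im("top0.npz"); s=Im("side0.npz")
t.crop(240,140,420,330,4,"pics/tz0.png") if 0 else t.crop(160,135,360,285,4,"pics/tz0.png")
t.crop(260,230,420,330,5,"pics/tz1.png")
s.crop(190,160,350,280,5,"pics/sz0.png")
s.crop(300,190,430,290,6,"pics/sz1.png")
s.crop(270,300,450,470,3.5 ,"pics/sz2.png")
E
```

```text
(no output)
```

View pics/tz0.png

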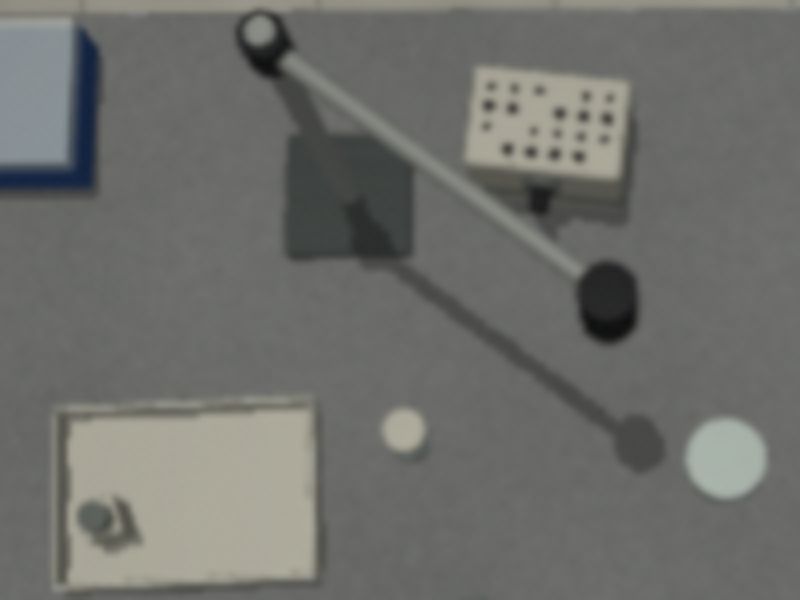

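View pics/tz1.png

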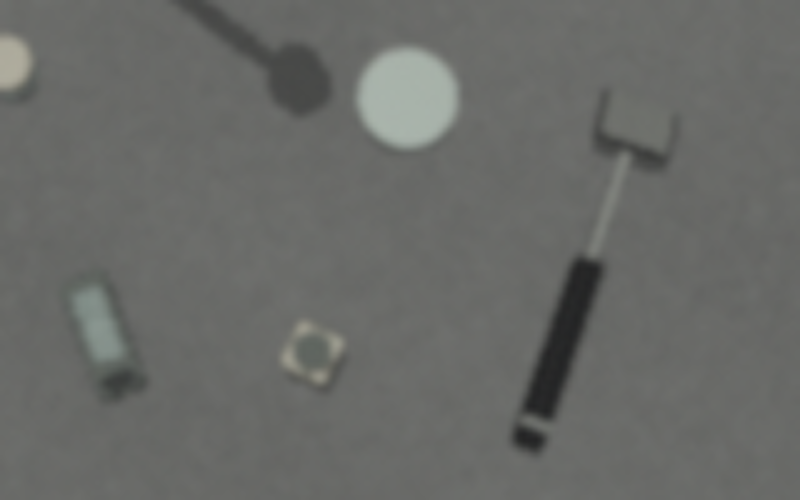

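View pics/sz0.png

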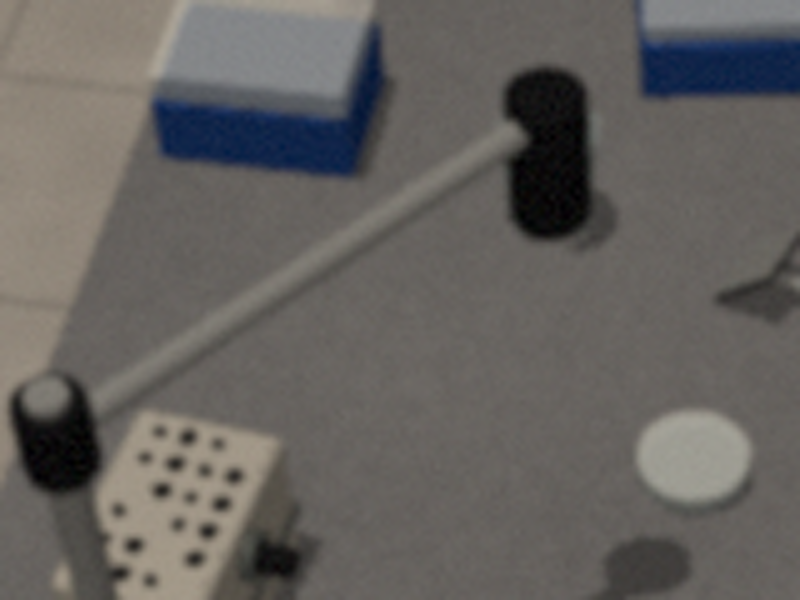

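View pics/sz1.png

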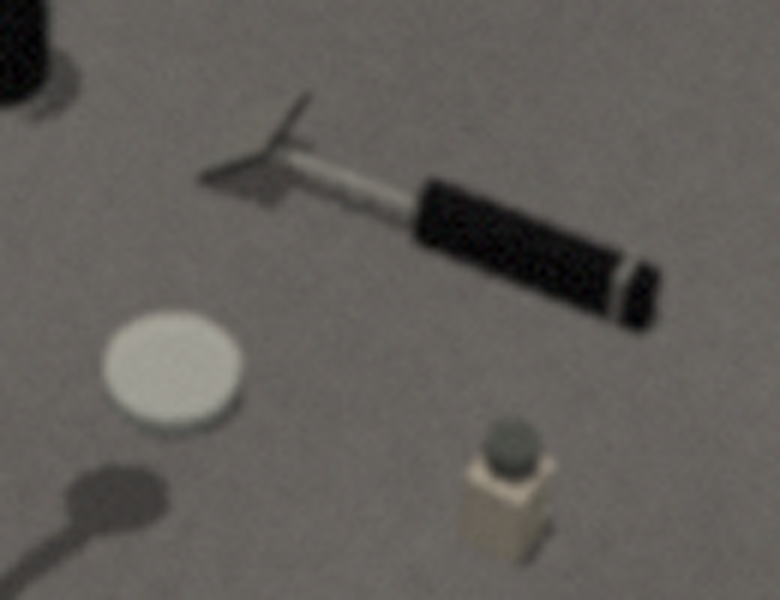

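View pics/sz2.png

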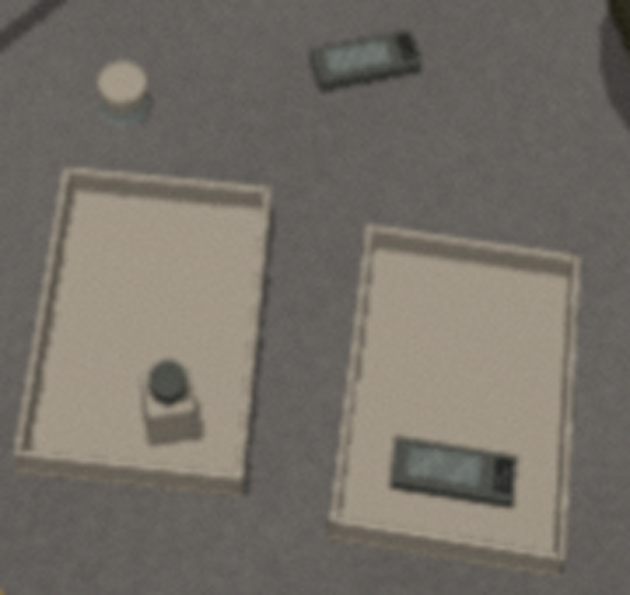

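```bash
python3 - <<'E'
from h import *
t=Im("top0.npz"); s=Im("side0.npz")
for n,I in(("t",t),("s",s)):
    W=I.W; m=(W[...,0]>.3)&(W[...,0]<.75)&(W[...,1]>-.35)&(W[...,1]<.15)&(abs(W[...,2])<.004)
    print(n,"bench z",np.nanmean(W[m][:,2]),np.nanstd(W[m][:,2]))
    def blob(name,x0,x1,y0,y1,z0,z1):
        m=(W[...,0]>x0)&(W[...,0]<x1)&(W[...,1]>y0)&(W[...,1]<y1)&(W[...,2]>z0)&(W[...,2]<z1)
        P=W[m]
        if len(P)<8: print(name,len(P));return
        r=cv2.minAreaRect(P[:,:2].astype(np.float32)*1000)
        print(n,name,len(P),"mean",np.round(P.mean(0),4),"rect",np.round(r[0],1),np.round(r[1],1),round(r[2],1),"zmed",np.round(np.median(P[:,2]),4))
    blob("bottle body",.38,.5,-.12,0,.04,.055)
    blob("bottle cap",.38,.5,-.12,0,.058,.08)
    blob("cass",.38,.53,0,.12,.008,.03)
    blob("handle",.36,.54,-.3,-.17,.02,.05)
    blob("mirror head",.55,.68,-.33,-.2,.01,.05)
    blob("cart top",.75,.95,-.1,.1,.08,.1)
    blob("port",.7,.85,-.1,.1,.055,.076)
    blob("cam top",.65,.85,-.1,.05,.34,.375)
    blob("tray1 rim",.47,.68,.15,.42,.026,.034)
    blob("tray2 rim",.25,.47,.15,.42,.026,.034)
    blob("sbottle",.47,.68,.3,.4,.06,.08)
    blob("scass",.28,.45,.31,.38,.012,.022)
    blob("floor1",.54,.62,.2,.27,-.01,.02)
    blob("floor2",.33,.41,.2,.27,-.01,.02)
    blob("dish",.55,.64,-.18,-.06,.009,.03)
    blob("jar",.56,.67,.08,.18,.02,.05)
E
```

```text
t bench z 0.0005103352435104899 0.002040689520068186
t bottle body 47 mean [ 0.4406 -0.0614  0.0486] rect [441. -61.] [29.3 29.2] 63.5 zmed 0.0487
t bottle cap 53 mean [ 0.4404 -0.0612  0.0668] rect [440.6 -61.5] [22.7 22.5] 57.3 zmed 0.0671
t cass 267 mean [0.4529 0.0642 0.0146] rect [451.3  58.3] [111.5 150.8] 84.8 zmed 0.0149
t handle 281 mean [ 0.4456 -0.2123  0.0334] rect [ 461.1 -218.7] [ 19.  166.4] 69.8 zmed 0.0345
t mirror head 165 mean [ 0.5768 -0.2608  0.0259] rect [ 592.  -254.7] [129.6  72.4] 48.5 zmed 0.0251
t cart top 1004 mean [0.8413 0.0119 0.0911] rect [840.2  12.5] [117.   87.5] 83.7 zmed 0.0911
t port 105 mean [0.8009 0.0144 0.0679] rect [807.5   5.3] [ 48.6 125.1] 17.4 zmed 0.0696
t cam top 309 mean [ 0.6795 -0.002   0.3537] rect [680.5   2.3] [126.1  26.8] 58.2 zmed 0.353
t tray1 rim 256 mean [0.5757 0.2989 0.0303] rect [571.5 290.9] [140.9 202.2] 2.6 zmed 0.0305
t tray2 rim 249 mean [0.366  0.3101 0.03  ] rect [373.  307.9] [203.4 139.8] 88.8 zmed 0.0301
t sbottle 58 mean [0.5486 0.3477 0.0709] rect [548.5 348.1] [22.1 23.5] 15.0 zmed 0.0713
t scass 219 mean [0
[... 1244 characters left out ...]
mean [0.5744 0.2977 0.0298] rect [574.2 290.8] [138.3 203.6] 2.0 zmed 0.0298
s tray2 rim 579 mean [0.3727 0.3151 0.0298] rect [374.6 307.5] [204.  140.4] 89.2 zmed 0.0299
s sbottle 101 mean [0.5518 0.3504 0.0696] rect [551.8 349. ] [19.1 25.3] 8.9 zmed 0.0701
s scass 504 mean [0.3724 0.3584 0.0176] rect [373.5 345.2] [132.3  61.2] 2.1 zmed 0.0177
s floor1 940 mean [0.58   0.2356 0.0049] rect [580.1 235. ] [69.8 79.8] 89.7 zmed 0.0049
s floor2 946 mean [0.3698 0.2371 0.0054] rect [369.9 238.2] [80.  63.4] 0.1 zmed 0.0049
s dish 348 mean [ 0.5991 -0.1226  0.0159] rect [ 585.6 -119. ] [73.6 90.5] 51.8 zmed 0.016
s jar 160 mean [0.6211 0.1255 0.0312] rect [621.4 123.5] [29.2 35.6] 8.5 zmed 0.032
```

```bash
cat > fit.py <<'E'
from h import *
from scipy.optimize import minimize
def box(a,b,c,z0=0):
    return np.array([[i*a/2,j*b/2,z0+k*c] for i in(-1,1) for j in(-1,1) for k in(0,1)])
def cyl(r,z0,z1):
    th=np.linspace(0,2*np.pi,48,endpoint=False)
    return np.concatenate([np.c_[r*np.cos(th),r*np.sin(th),0*th+z] for z in(z0,z1)])
def place(X,x,y,yaw):
    c,s=np.cos(yaw),np.sin(yaw); return np.c_[X[:,0]*c-X[:,1]*s+x,X[:,0]*s+X[:,1]*c+y,X[:,2]]
S=6
def fit(I,parts,p0,maskfn,roi,useyaw=True,dbg=None):
    u0,v0,u1,v1=roi
    g=cv2.resize(I.c[v0:v1,u0:u1],None,fx=S,fy=S,interpolation=cv2.INTER_CUBIC).astype(float)
    M=maskfn(g).astype(np.uint8)
    n,l,st,_=cv2.connectedComponentsWithStats(M)
    k=1+np.argmax(st[1:,4]); M=(l==k).astype(np.uint8)
    M=cv2.morphologyEx(M,cv2.MORPH_CLOSE,np.ones((9,9)))
    def rend(p):
        R=np.zeros_like(M)
        for X in parts:
            q=I.proj(place(X,p[0],p[1],p[2]))
            q=((q-[u0,v0]+0.5)*S-0.5)
            h=cv2.convexHull((q*16).astype(np.int32).reshape(-1,1,2)); cv2.fillConvexPoly(R,h,1,shift=4)
        return R
    def cost(e):
        p=[p0[0]+e[0]*.001,p0[1]+e[1]*.001,p0[2]+(np.radians(e[2]) if useyaw else 0)]
        R=rend(p); return 1-(R&M).sum()/max(1,(R|M).sum())
    best=None
    n=3 if useyaw else 2
    for st0 in ([0]*n,[3]*n,[-3]*n):
        si=np.array([st0]+[np.array(st0)+4*np.eye(n)[i] for i in range(n)])
        r=minimize(cost,st0,method="Nelder-Mead",options=dict(initial_simplex=si,xatol=.02,fatol=1e-5))
        if best is None or r.fun<best.fun: best=r
    e=best.x; p=[p0[0]+e[0]*.001,p0[1]+e[1]*.001,np.degrees(p0[2])+(e[2] if useyaw else 0)]
    if dbg:
        R=rend([p[0],p[1],np.radians(p[2])]); o=g.clip(0,255).astype(np.uint8)
        for m,c in((M,(0,255,0)),(R,(0,0,255))):
            cs,_=cv2.findContours(m,cv2.RETR_EXTERNAL,cv2.CHAIN_APPROX_NONE); cv2.drawContours(o,cs,-1,c,1)
        cv2.imwrite(dbg,o)
    return np.round(p,4),round(best.fun,3)
E
cat > a.py <<'E'
from fit import *
t=Im("top0.npz"); s=Im("side0.npz")
gr=lambda g:g.mean(-1)
R=np.radians
def go(name,parts,p0,fn,rt,rs,y=True):
    for n,I,roi in(("top",t,rt),("side",s,rs)):
        if roi: print(name,n,*fit(I,parts,p0,fn,roi,y,f"pics/f_{name}_{n}.png"))
print("bg",np.median(t.c[250:300,300:320],(0,1)),np.median(s.c[280:300,330:370],(0,1)))
def around(I,x,y,z,r):
    q=I.proj([x,y,z])[0].astype(int); return (q[0]-r,q[1]-r,q[0]+r,q[1]+r)
ch=lambda g:(g[...,2]-g[...,0])
go("bottle",[box(.03,.03,.048),cyl(.012,.048,.066)],(.442,-.061,R(-25)),lambda g:(gr(g)>125)|(gr(g)<85)&0,around(t,.442,-.061,.03,14),around(s,.442,-.061,.03,17))
go("handle",[np.array([[a,b*.009,c] for a in(-.06,.06) for b in(-1,1) for c in(0,.034)])],(.448,-.212,R(-20.5)),lambda g:gr(g)<62,around(t,.448,-.212,.03,30),around(s,.448,-.212,.03,36))
go("lens",[cyl(.019,.27,.358)],(.68,-.002,0),lambda g:gr(g)<55,around(t,.68,-.002,.31,20),around(s,.68,-.002,.31,26),False)
go("cart",[box(.08,.12,.09)],(.8395,.0115,R(-6.3)),lambda g:gr(g)>118,around(t,.84,.011,.05,30),None)
E
python3 a.py; python3 - <<'E'
import cv2,glob,numpy as np
fs=sorted(glob.glob("pics/f_*.png")); print(fs)
ims=[cv2.resize(cv2.imread(f),(260,260)) for f in fs]
while len(ims)<9: ims.append(ims[0]*0)
cv2.imwrite("pics/m1.png",cv2.resize(np.vstack([np.hstack(ims[i:i+3]) for i in(0,3,6)]),(600,600)))
E
```

```text
bg [105. 107. 106.] [ 95.  99. 102.]
bottle top [  0.4423  -0.0594 -28.6725] 0.897
bottle side [ 0.4467 -0.0969 -1.4544] 0.895
handle top [  0.4603  -0.2186 -21.3279] 0.333
handle side [  0.4407  -0.2136 -21.5132] 0.151
lens top [ 0.6499 -0.0396  0.    ] 0.042
lens side [ 0.6553 -0.0527  0.    ] 0.085
cart top [ 0.8509  0.0129 -4.1599] 0.302
['pics/f_bottle_side.png', 'pics/f_bottle_top.png', 'pics/f_cart_top.png', 'pics/f_handle_side.png', 'pics/f_handle_top.png', 'pics/f_lens_side.png', 'pics/f_lens_top.png']
```

View pics/m1.png

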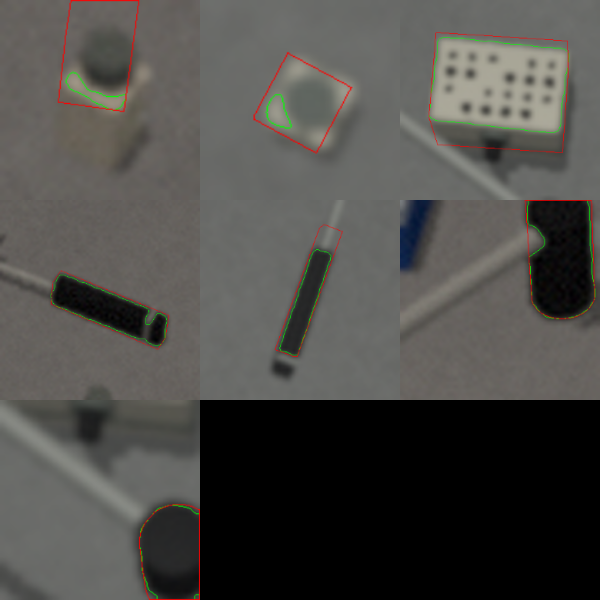

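```bash
rm pics/f_*; sed -i 's/    M=cv2.morphologyEx(M,cv2.MORPH_CLOSE,np.ones((9,9)))/    if hull:\n        h=cv2.convexHull(cv2.findNonZero(M)); cv2.fillConvexPoly(M,h,1)/; s/dbg=None):/dbg=None,hull=False,cl=13):/; s/    n,l,st,_=cv2/    M=cv2.morphologyEx(M,cv2.MORPH_CLOSE,np.ones((cl,cl)))\n    n,l,st,_=cv2/' fit.py
cat > a.py <<'E'
from fit import *
t=Im("top0.npz"); s=Im("side0.npz")
gr=lambda g:g.mean(-1)
R=np.radians
def go(name,parts,p0,fn,rt,rs,y=True,**k):
    for n,I,roi in(("top",t,rt),("side",s,rs)):
        if roi: print(name,n,*fit(I,parts,p0,fn,roi,y,f"pics/f_{name}_{n}.png",**k))
def around(I,x,y,z,r):
    q=I.proj([x,y,z])[0].astype(int); return (q[0]-r,q[1]-r,q[0]+r,q[1]+r)
go("bottle",[box(.03,.03,.001,.047)],(.442,-.061,R(-25)),lambda g:gr(g)>119,around(t,.442,-.061,.03,14),None,hull=True,cl=25)
go("bottleb",[box(.03,.03,.048)],(.442,-.061,R(-25)),lambda g:(g[...,2]-g[...,0])>17,None,around(s,.442,-.061,.03,17),hull=True,cl=25)
go("handle",[np.array([[a,b*.009,c] for a in(-.06,.06) for b in(-1,1) for c in(0,.034)])],(.448,-.212,R(-20.5)),lambda g:gr(g)<70,around(t,.448,-.212,.03,30),around(s,.448,-.212,.03,36),cl=31)
go("lens",[cyl(.019,.27,.358)],(.65,-.042,0),lambda g:gr(g)<55,around(t,.65,-.042,.31,20),around(s,.65,-.042,.31,26),False,hull=True)
go("cart",[box(.08,.12,.001,.089)],(.8395,.0115,R(-6.3)),lambda g:gr(g)>122,around(t,.84,.011,.05,30),None,hull=True)
go("cass",[box(.076,.03,.014)],(.455,.064,R(-20)),lambda g:abs(gr(g)-105)+2*(g[...,1]-g[...,2])>22,around(t,.455,.064,.01,22),around(s,.455,.064,.01,24),hull=True)
E
python3 a.py; python3 - <<'E'
import cv2,glob,numpy as np
fs=sorted(glob.glob("pics/f_*.png")); print(fs)
ims=[cv2.resize(cv2.imread(f),(260,260)) for f in fs]
while len(ims)<9: ims.append(ims[0]*0)
cv2.imwrite("pics/m2.png",cv2.resize(np.vstack([np.hstack(ims[i:i+3]) for i in(0,3,6)]),(600,600)))
E
```

```text
bottle top [  0.4426  -0.0625 -27.8647] 0.054
bottleb side [ 0.4428 -0.0677 -7.4998] 0.339
handle top [  0.4405  -0.2115 -20.6022] 0.139
handle side [  0.441   -0.2123 -21.4272] 0.096
lens top [ 0.6497 -0.0368  0.    ] 0.231
lens side [ 0.6551 -0.0514  0.    ] 0.167
cart top [ 0.8455  0.0124 -6.6859] 0.022
cass top [ 0.4506  0.0626 20.5466] 0.151
cass side [ 0.4551  0.0653 21.5041] 0.025
['pics/f_bottle_top.png', 'pics/f_bottleb_side.png', 'pics/f_cart_top.png', 'pics/f_cass_side.png', 'pics/f_cass_top.png', 'pics/f_handle_side.png', 'pics/f_handle_top.png', 'pics/f_lens_side.png', 'pics/f_lens_top.png']
```

View pics/m2.png

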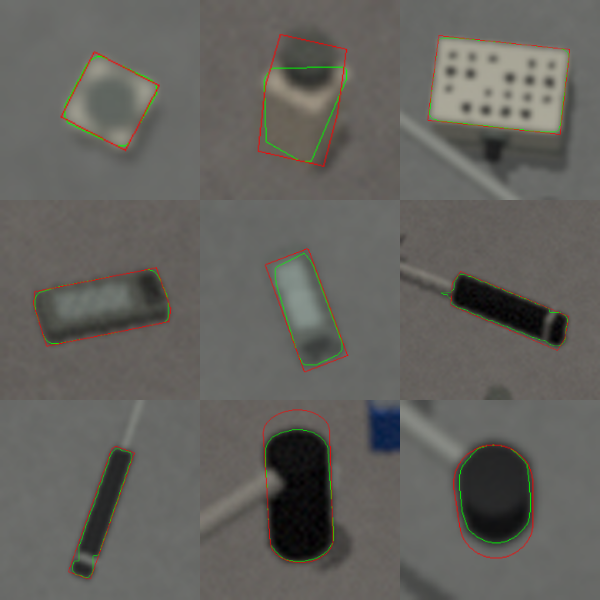

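```bash
cat > b.py <<'E'
from fit import *
t=Im("top0.npz"); s=Im("side0.npz")
gr=lambda g:g.mean(-1)
for n,I in(("t",t),("s",s)):
    W=I.W
    m=(W[...,2]>.3)&(abs(W[...,0]-.65)<.05)&(abs(W[...,1]+.04)<.05)&(gr(I.c.astype(float))<60)
    P=W[m]; print(n,len(P),np.percentile(P[:,2],[5,25,50,75,95]).round(4)); 
    Q=P[P[:,2]>np.percentile(P[:,2],90)-.006]; print("top pts mean",Q.mean(0).round(4),len(Q))
    m=(W[...,0]>.75)&(W[...,0]<.95)&(W[...,1]>-.1)&(W[...,1]<.1)&(W[...,2]>.087)&(W[...,2]<.1)
    P=W[m]; print(n,"cart",P.mean(0).round(4),cv2.minAreaRect(P[:,:2].astype(np.float32)*1000))
    # camera-side cylinder mask extents
Is=[(t,(285,180,340,235)),(s,(275,160,330,220))]
Ms=[]
for I,(u0,v0,u1,v1) in Is:
    g=cv2.resize(I.c[v0:v1,u0:u1],None,fx=S,fy=S,interpolation=cv2.INTER_CUBIC).astype(float)
    M=(gr(g)<58).astype(np.uint8); n,l,st,_=cv2.connectedComponentsWithStats(M); M=(l==1+np.argmax(st[1:,4])).astype(np.uint8)
    h=cv2.convexHull(cv2.findNonZero(M)); cv2.fillConvexPoly(M,h,1); Ms.append(M)
def cost(p,which=(0,1)):
    c=0
    for i in which:
        I,(u0,v0,u1,v1)=Is[i]; M=Ms[i]; R=np.zeros_like(M)
        X=cyl(.019,p[2]*.001,p[3]*.001); X[:,:2]+=[p[0]*.001,p[1]*.001]
        q=((I.proj(X)-[u0,v0]+.5)*S-.5); h=cv2.convexHull((q*16).astype(np.int32).reshape(-1,1,2)); cv2.fillConvexPoly(R,h,1,shift=4)
        c+=1-(R&M).sum()/(R|M).sum()
    return c
x0=np.array([650,-45,280,345.])
r=minimize(cost,x0,method="Nelder-Mead",options=dict(initial_simplex=np.vstack([x0,x0+8*np.eye(4)]),xatol=.05,fatol=1e-6,maxiter=2000))
print(r.x,r.fun)
for w in((0,),(1,)):
    x0=r.x[:2]; f=lambda p:cost([*p,r.x[2],r.x[3]],w)
    q=minimize(f,x0,method="Nelder-Mead",options=dict(initial_simplex=np.vstack([x0,x0+4*np.eye(2)]),xatol=.05)); print(w,q.x,q.fun)
for z in (.30,.345): print(z,t.onz([[312,208]],z))
E
python3 b.py
cat >> a.py <<'E'
print()
go("cart",[box(.08,.12,.001,.089)],(.8395,.0115,R(-6.3)),lambda g:gr(g)>125,None,around(s,.84,.011,.05,34),hull=True)
E
python3 a.py | tail -1
```

```text
t 231 [0.3127 0.3527 0.3572 0.3591 0.3612]
top pts mean [ 0.6503 -0.0374  0.3584] 166
t cart [0.8425 0.0112 0.0917] ((843.53125, 11.9056396484375), (116.30768585205078, 81.01012420654297), 82.54067993164062)
s 414 [0.305  0.3216 0.3418 0.3571 0.3601]
top pts mean [ 0.6524 -0.0345  0.3578] 163
s cart [0.8398 0.0097 0.0915] ((843.7703247070312, 11.213077545166016), (122.10540771484375, 79.97639465332031), 83.8491439819336)
[652.26877751 -38.51109493 284.99531691 354.07631272] 0.1764620924307292
(0,) [651.37830509 -37.69839656] 0.14776119402985077
(1,) [652.30231984 -38.52169284] 0.027706022387681717
0.3 [[ 0.66356643 -0.03789785  0.3       ]]
0.345 [[ 0.6532042  -0.03857817  0.345     ]]
cart side [ 0.8465  0.0108 -7.3381] 0.185
```

View pics/f_cart_side.png

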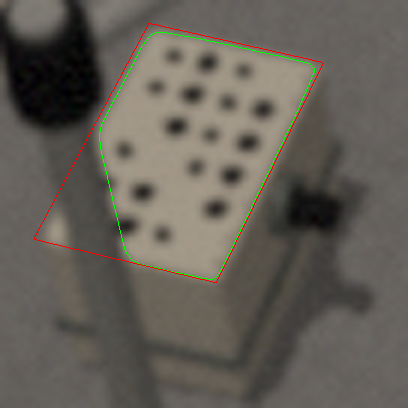

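```bash
cat > plan.py <<'E'
import sys,json,numpy as np
from rig import env
def plan(x,y,z,yaw,step=.055,cur=None):
    s=env.observe() if cur is None else None
    p=np.array(s["position"]) if s else np.array(cur[:3]); R=s["tool_rot"] if s else None
    y0=np.degrees(np.arctan2(R[1,0],R[0,0])) if s else cur[3]
    d=np.array([x,y,z])-p; dy=(yaw-y0+180)%360-180
    n=int(np.ceil(max(np.linalg.norm(d)/step,abs(dy)/9.5,1)))
    rows=[]
    for i in range(n):
        a=np.radians(y0+dy*i/n); c,sn=np.cos(a),np.sin(a); dd=d/n
        rows.append(dict(x=round(c*dd[0]+sn*dd[1],4),y=round(sn*dd[0]-c*dd[1],4),z=round(-dd[2],4),rz=round(-np.radians(dy/n),4)))
    print("from",np.round(p,4),round(y0,2),"time",s and s["time_s"])
    if s: print("tool z",np.round(R[:,2],4),"F",np.round(s["ft_force"],1),"w",round(s["grip_width"],4),"q",np.round(s["q"],1))
    print(json.dumps([r for r in rows]))
if __name__=="__main__": plan(*map(float,sys.argv[1:]))
E
python3 plan.py .4425 -.0615 .15 62.1
python3 - <<'E'
from h import *
t=Im("top0.npz"); s=Im("side0.npz")
P=np.array([.7803,.0192,.065])
print("proj port",t.proj(P),s.proj(P)); 
A=np.array([.8048,.0163,.065]); print("stub base",t.proj(A),s.proj(A))
t.crop(275,165,315,205,10,"pics/port_t.png"); s.crop(225,250,265,290,10,"pics/port_s.png")
E
```

```text
from [ 0.1952 -0.5142  0.2453] 20.79 time 1.5
tool z [ 0.  0. -1.] F [ 0.8 -0.2  0.8] w 0.0854 q [-81.5  21.8  74.3   0.   83.9 -12.3]
[{"x": 0.0392, "y": -0.0335, "z": 0.0095, "rz": -0.0721}, {"x": 0.0415, "y": -0.0306, "z": 0.0095, "rz": -0.0721}, {"x": 0.0436, "y": -0.0276, "z": 0.0095, "rz": -0.0721}, {"x": 0.0455, "y": -0.0244, "z": 0.0095, "rz": -0.0721}, {"x": 0.0471, "y": -0.021, "z": 0.0095, "rz": -0.0721}, {"x": 0.0485, "y": -0.0176, "z": 0.0095, "rz": -0.0721}, {"x": 0.0496, "y": -0.014, "z": 0.0095, "rz": -0.0721}, {"x": 0.0505, "y": -0.0104, "z": 0.0095, "rz": -0.0721}, {"x": 0.0511, "y": -0.0067, "z": 0.0095, "rz": -0.0721}, {"x": 0.0515, "y": -0.003, "z": 0.0095, "rz": -0.0721}]
proj port [[294.34979329 188.03100739]] [[248.73356853 273.04716888]]
stub base [[295.31990251 180.25104029]] [[239.54206397 270.98959875]]
```

View pics/port_t.png

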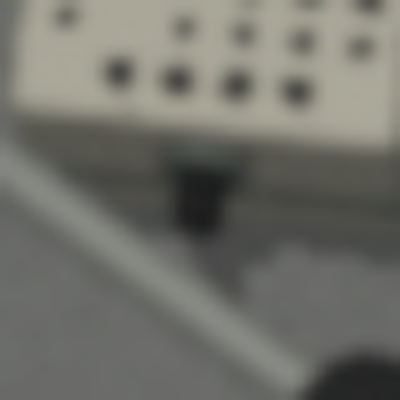

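View pics/port_s.png

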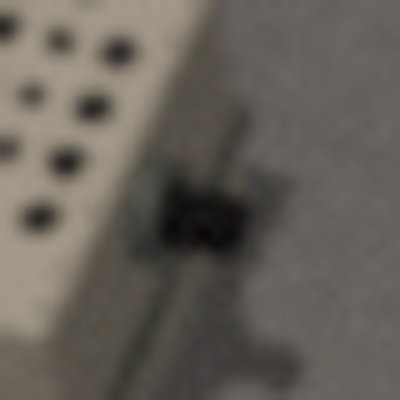

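The pictures match the projections: the port's outer end is at top px (294.8, 188) and side px (249.5, 273), and the lens cylinder is at top px (312, 208). The tray holding the bottle is the farther one and the tray holding the cassette is the nearer one. I'm moving over the loose bottle.

play_rows --commands '[{"grip": -1,"x": 0.0392,"y": -0.0335,"z": 0.0095,"rz": -0.0721},{"grip": -1,"x": 0.0415,"y": -0.0306,"z": 0.0095,"rz": -0.0721},{"x": 0.0436,"y": -0.0276,"z": 0.0095,"rz": -0.0721},{"x": 0.0455,"y": -0.0244,"z": 0.0095,"rz": -0.0721},{"x": 0.0471,"y": -0.021,"z": 0.0095,"rz": -0.0721},{"x": 0.0485,"y": -0.0176,"z": 0.0095,"rz": -0.0721},{"x": 0.0496,"y": -0.014,"z": 0.0095,"rz": -0.0721},{"x": 0.0505,"y": -0.0104,"z": 0.0095,"rz": -0.0721},{"x": 0.0511,"y": -0.0067,"z": 0.0095,"rz": -0.0721},{"x": 0.0515,"y": -0.003,"z": 0.0095,"rz": -0.0721},{"x": 0},{"x": 0}]' --squeeze 30

```text
invalid input at $.commands[0]: expected keys grip, x, y, z, rx, ry, rz
```

```bash
python3 plan.py .4425 -.0615 .032 62.1 0.03
```

```text
from [ 0.1952 -0.5142  0.2453] 20.79 time 1.5
tool z [ 0.  0. -1.] F [ 0.8 -0.2  0.8] w 0.0854 q [-81.5  21.8  74.3   0.   83.9 -12.3]
[{"x": 0.0206, "y": -0.0177, "z": 0.0112, "rz": -0.0379}, {"x": 0.0213, "y": -0.0169, "z": 0.0112, "rz": -0.0379}, {"x": 0.0219, "y": -0.016, "z": 0.0112, "rz": -0.0379}, {"x": 0.0225, "y": -0.0152, "z": 0.0112, "rz": -0.0379}, {"x": 0.0231, "y": -0.0143, "z": 0.0112, "rz": -0.0379}, {"x": 0.0236, "y": -0.0134, "z": 0.0112, "rz": -0.0379}, {"x": 0.0241, "y": -0.0125, "z": 0.0112, "rz": -0.0379}, {"x": 0.0245, "y": -0.0116, "z": 0.0112, "rz": -0.0379}, {"x": 0.025, "y": -0.0107, "z": 0.0112, "rz": -0.0379}, {"x": 0.0253, "y": -0.0097, "z": 0.0112, "rz": -0.0379}, {"x": 0.0257, "y": -0.0088, "z": 0.0112, "rz": -0.0379}, {"x": 0.026, "y": -0.0078, "z": 0.0112, "rz": -0.0379}, {"x": 0.0263, "y": -0.0068, "z": 0.0112, "rz": -0.0379}, {"x": 0.0265, "y": -0.0058, "z": 0.0112, "rz": -0.0379}, {"x": 0.0267, "y": -0.0048, "z": 0.0112, "rz": -0.0379}, {"x": 0.0269, "y": -0.0038, "z": 0.0112, "rz": -0.0379}, {"x": 0.027, "y": -0.0027, "z": 0.0112, "rz": -0.0379}, {"x": 0.0271, "y": -0.0017, "z": 0.0112, "rz": -0.0379}, {"x": 0.0271, "y": -0.0007, "z": 0.0112, "rz": -0.0379}]
```

```bash
sed -i 's/print(json.dumps(\[r for r in rows\]))/g=float(__import__("os").environ.get("G","-1")); print(json.dumps([dict(grip=g,x=r["x"],y=r["y"],z=r["z"],rx=0,ry=0,rz=r["rz"]) for r in rows]))/' plan.py; python3 plan.py .4425 -.0615 .15 62.1
```

```text
from [ 0.1952 -0.5142  0.2453] 20.79 time 1.5
tool z [ 0.  0. -1.] F [ 0.8 -0.2  0.8] w 0.0854 q [-81.5  21.8  74.3   0.   83.9 -12.3]
[{"grip": -1.0, "x": 0.0392, "y": -0.0335, "z": 0.0095, "rx": 0, "ry": 0, "rz": -0.0721}, {"grip": -1.0, "x": 0.0415, "y": -0.0306, "z": 0.0095, "rx": 0, "ry": 0, "rz": -0.0721}, {"grip": -1.0, "x": 0.0436, "y": -0.0276, "z": 0.0095, "rx": 0, "ry": 0, "rz": -0.0721}, {"grip": -1.0, "x": 0.0455, "y": -0.0244, "z": 0.0095, "rx": 0, "ry": 0, "rz": -0.0721}, {"grip": -1.0, "x": 0.0471, "y": -0.021, "z": 0.0095, "rx": 0, "ry": 0, "rz": -0.0721}, {"grip": -1.0, "x": 0.0485, "y": -0.0176, "z": 0.0095, "rx": 0, "ry": 0, "rz": -0.0721}, {"grip": -1.0, "x": 0.0496, "y": -0.014, "z": 0.0095, "rx": 0, "ry": 0, "rz": -0.0721}, {"grip": -1.0, "x": 0.0505, "y": -0.0104, "z": 0.0095, "rx": 0, "ry": 0, "rz": -0.0721}, {"grip": -1.0, "x": 0.0511, "y": -0.0067, "z": 0.0095, "rx": 0, "ry": 0, "rz": -0.0721}, {"grip": -1.0, "x": 0.0515, "y": -0.003, "z": 0.0095, "rx": 0, "ry": 0, "rz": -0.0721}]
```

play_rows --commands '[{"grip": -1,"x": 0.0392,"y": -0.0335,"z": 0.0095,"rx": 0,"ry": 0,"rz": -0.0721},{"grip": -1,"x": 0.0415,"y": -0.0306,"z": 0.0095,"rx": 0,"ry": 0,"rz": -0.0721},{"grip": -1,"x": 0.0436,"y": -0.0276,"z": 0.0095,"rx": 0,"ry": 0,"rz": -0.0721},{"grip": -1,"x": 0.0455,"y": -0.0244,"z": 0.0095,"rx": 0,"ry": 0,"rz": -0.0721},{"grip": -1,"x": 0.0471,"y": -0.021,"z": 0.0095,"rx": 0,"ry": 0,"rz": -0.0721},{"grip": -1,"x": 0.0485,"y": -0.0176,"z": 0.0095,"rx": 0,"ry": 0,"rz": -0.0721},{"grip": -1,"x": 0.0496,"y": -0.014,"z": 0.0095,"rx": 0,"ry": 0,"rz": -0.0721},{"grip": -1,"x": 0.0505,"y": -0.0104,"z": 0.0095,"rx": 0,"ry": 0,"rz": -0.0721},{"grip": -1,"x": 0.0511,"y": -0.0067,"z": 0.0095,"rx": 0,"ry": 0,"rz": -0.0721},{"grip": -1,"x": 0.0515,"y": -0.003,"z": 0.0095,"rx": 0,"ry": 0,"rz": -0.0721},{"grip": -1,"x": 0,"y": 0,"z": 0,"rx": 0,"ry": 0,"rz": 0},{"grip": -1,"x": 0,"y": 0,"z": 0,"rx": 0,"ry": 0,"rz": 0}]' --squeeze 30

```text
time_s: 3.0
position: [0.4425, -0.0619, 0.1505]
tool_rot: [[0.468, 0.884, 0.0], [0.884, -0.468, -0.0], [-0.0, 0.0, -1.0]]
ft_force: [-0.4, -0.3, 0.3]
grip_width: 0.0855
```

```bash
python3 plan.py .4425 -.0615 .032 62.1 0.04
```

```text
from [ 0.4425 -0.0619  0.1505] 62.09 time 3.0
tool z [ 2.e-04 -3.e-04 -1.e+00] F [-0.4 -0.3  0.3] w 0.0855 q [-23.2  17.6  98.8  -0.   63.6   4.7]
[{"grip": -1.0, "x": 0.0001, "y": -0.0001, "z": 0.0395, "rx": 0, "ry": 0, "rz": -0.0}, {"grip": -1.0, "x": 0.0001, "y": -0.0001, "z": 0.0395, "rx": 0, "ry": 0, "rz": -0.0}, {"grip": -1.0, "x": 0.0001, "y": -0.0001, "z": 0.0395, "rx": 0, "ry": 0, "rz": -0.0}]
```

play_rows --commands '[{"grip": -1,"x": 0,"y": 0,"z": 0.0395,"rx": 0,"ry": 0,"rz": 0},{"grip": -1,"x": 0,"y": 0,"z": 0.0395,"rx": 0,"ry": 0,"rz": 0},{"grip": -1,"x": 0,"y": 0,"z": 0.0395,"rx": 0,"ry": 0,"rz": 0},{"grip": -1,"x": 0,"y": 0,"z": 0,"rx": 0,"ry": 0,"rz": 0},{"grip": 1,"x": 0,"y": 0,"z": 0,"rx": 0,"ry": 0,"rz": 0},{"grip": 1,"x": 0,"y": 0,"z": 0,"rx": 0,"ry": 0,"rz": 0},{"grip": 1,"x": 0,"y": 0,"z": 0,"rx": 0,"ry": 0,"rz": 0},{"grip": 1,"x": 0,"y": 0,"z": 0,"rx": 0,"ry": 0,"rz": 0},{"grip": 1,"x": 0,"y": 0,"z": 0,"rx": 0,"ry": 0,"rz": 0},{"grip": 1,"x": 0,"y": 0,"z": 0,"rx": 0,"ry": 0,"rz": 0}]' --squeeze 30

```text
time_s: 4.25
position: [0.4429, -0.0618, 0.0328]
tool_rot: [[0.468, 0.884, 0.002], [0.884, -0.468, -0.001], [-0.0, 0.002, -1.0]]
ft_force: [-2.3, -0.9, 8.1]
grip_width: 0.0291
```

play_rows --commands '[{"grip": 1,"x": 0,"y": 0,"z": -0.03,"rx": 0,"ry": 0,"rz": 0},{"grip": 1,"x": 0,"y": 0,"z": -0.03,"rx": 0,"ry": 0,"rz": 0},{"grip": 1,"x": 0,"y": 0,"z": -0.03,"rx": 0,"ry": 0,"rz": 0},{"grip": 1,"x": 0,"y": 0,"z": 0,"rx": 0,"ry": 0,"rz": 0}]' --squeeze 30

```text
time_s: 4.75
position: [0.4433, -0.0619, 0.1237]
tool_rot: [[0.468, 0.884, 0.004], [0.884, -0.468, -0.002], [0.0, 0.005, -1.0]]
ft_force: [0.4, -0.1, -1.7]
grip_width: 0.0295
```

```bash
python3 - <<'E'
from h import *
t=save("top",1); s=save("side",1)
q=t.proj([.4425,-.06,.1])[0].astype(int);q2=s.proj([.4425,-.06,.1])[0].astype(int)
a=t.c[q[1]-40:q[1]+40,q[0]-40:q[0]+40]; b=s.c[q2[1]-40:q2[1]+40,q2[0]-40:q2[0]+40]
cv2.imwrite("pics/g1.png",cv2.resize(np.hstack([a,b]),None,fx=5,fy=5,interpolation=cv2.INTER_CUBIC))
E
G=1 python3 plan.py .573 .242 .122 90 0.05
```

```text
from [ 0.4423 -0.0615  0.1215] 62.1 time 4.85
tool z [-1.e-04  0.e+00 -1.e+00] F [-0.1 -0.  -0.4] w 0.0299 q [-23.2  20.  101.1  -0.   58.8   4.7]
[{"grip": 1.0, "x": 0.0471, "y": -0.0038, "z": -0.0001, "rx": 0, "ry": 0, "rz": -0.0696}, {"grip": 1.0, "x": 0.0472, "y": -0.0005, "z": -0.0001, "rx": 0, "ry": 0, "rz": -0.0696}, {"grip": 1.0, "x": 0.0471, "y": 0.0028, "z": -0.0001, "rx": 0, "ry": 0, "rz": -0.0696}, {"grip": 1.0, "x": 0.0468, "y": 0.0061, "z": -0.0001, "rx": 0, "ry": 0, "rz": -0.0696}, {"grip": 1.0, "x": 0.0463, "y": 0.0093, "z": -0.0001, "rx": 0, "ry": 0, "rz": -0.0696}, {"grip": 1.0, "x": 0.0455, "y": 0.0125, "z": -0.0001, "rx": 0, "ry": 0, "rz": -0.0696}, {"grip": 1.0, "x": 0.0445, "y": 0.0156, "z": -0.0001, "rx": 0, "ry": 0, "rz": -0.0696}]
```

View pics/g1.png

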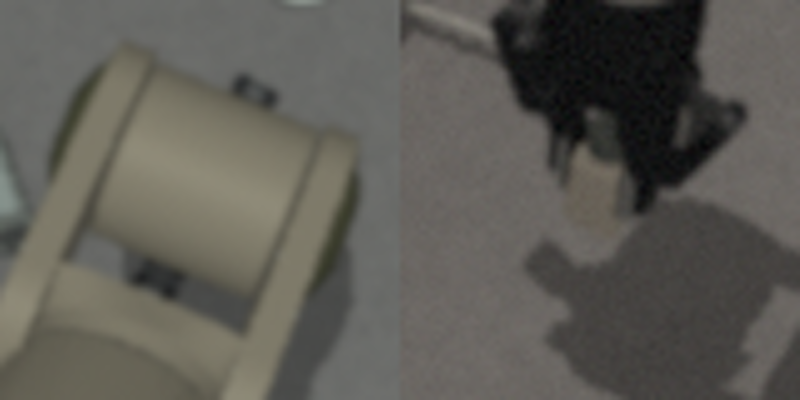

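The side view at crop px (597, 185) shows the bottle held upright between the fingers, at 30 mm opening. I'm carrying it to the bottle tray.

play_rows --commands '[{"grip": 1,"x": 0.0471,"y": -0.0038,"z": 0,"rx": 0,"ry": 0,"rz": -0.0696},{"grip": 1,"x": 0.0472,"y": -0.0005,"z": 0,"rx": 0,"ry": 0,"rz": -0.0696},{"grip": 1,"x": 0.0471,"y": 0.0028,"z": 0,"rx": 0,"ry": 0,"rz": -0.0696},{"grip": 1,"x": 0.0468,"y": 0.0061,"z": 0,"rx": 0,"ry": 0,"rz": -0.0696},{"grip": 1,"x": 0.0463,"y": 0.0093,"z": 0,"rx": 0,"ry": 0,"rz": -0.0696},{"grip": 1,"x": 0.0455,"y": 0.0125,"z": 0,"rx": 0,"ry": 0,"rz": -0.0696},{"grip": 1,"x": 0.0445,"y": 0.0156,"z": 0,"rx": 0,"ry": 0,"rz": -0.0696},{"grip": 1,"x": 0,"y": 0,"z": 0,"rx": 0,"ry": 0,"rz": 0},{"grip": 1,"x": 0,"y": 0,"z": 0,"rx": 0,"ry": 0,"rz": 0}]'

```text
time_s: 5.98
position: [0.5727, 0.2414, 0.1204]
tool_rot: [[0.0, 1.0, -0.003], [1.0, -0.0, -0.001], [-0.001, -0.003, -1.0]]
ft_force: [-0.2, -0.9, -0.2]
grip_width: 0.0298
```

```bash
python3 - <<'E'
from h import *
t=save("top",2); s=save("side",2)
q2=s.proj([.573,.242,.08])[0].astype(int);q=t.proj([.573,.242,.1])[0].astype(int)
a=t.c[q[1]-40:q[1]+40,q[0]-40:q[0]+40]; b=s.c[q2[1]-40:q2[1]+40,q2[0]-40:q2[0]+40]
cv2.imwrite("pics/g2.png",cv2.resize(np.hstack([a,b]),None,fx=5,fy=5,interpolation=cv2.INTER_CUBIC))
E
G=1 python3 plan.py .573 .242 .0385 90 0.03
```

```text
from [0.5729 0.2408 0.1212] 89.94 time 6.075
tool z [-1.5e-03 -5.0e-04 -1.0e+00] F [-1.1  0.1 -0.3] w 0.0296 q [11.9 35.  72.8 -0.  72.3 12. ]
[{"grip": 1.0, "x": 0.0004, "y": 0.0, "z": 0.0276, "rx": 0, "ry": 0, "rz": -0.0004}, {"grip": 1.0, "x": 0.0004, "y": 0.0, "z": 0.0276, "rx": 0, "ry": 0, "rz": -0.0004}, {"grip": 1.0, "x": 0.0004, "y": 0.0, "z": 0.0276, "rx": 0, "ry": 0, "rz": -0.0004}]
```

View pics/g2.png

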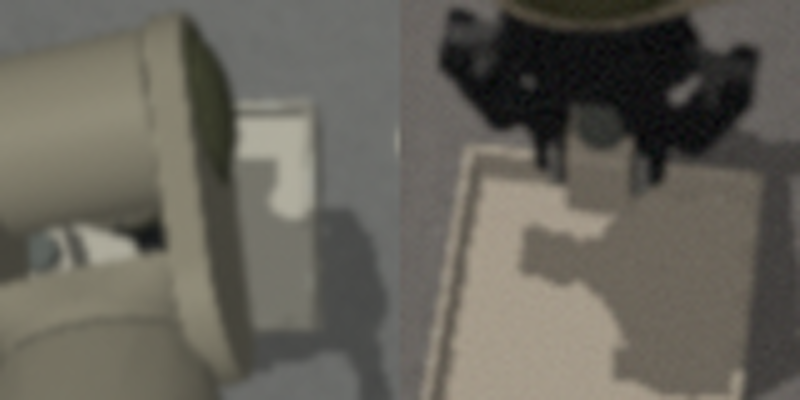

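play_rows --commands '[{"grip": 1,"x": 0,"y": 0,"z": 0.026,"rx": 0,"ry": 0,"rz": 0},{"grip": 1,"x": 0,"y": 0,"z": 0.026,"rx": 0,"ry": 0,"rz": 0},{"grip": 1,"x": 0,"y": 0,"z": 0.022,"rx": 0,"ry": 0,"rz": 0},{"grip": 1,"x": 0,"y": 0,"z": 0.004,"rx": 0,"ry": 0,"rz": 0},{"grip": 1,"x": 0,"y": 0,"z": 0.0025,"rx": 0,"ry": 0,"rz": 0},{"grip": 1,"x": 0,"y": 0,"z": 0.0015,"rx": 0,"ry": 0,"rz": 0},{"grip": 1,"x": 0,"y": 0,"z": 0,"rx": 0,"ry": 0,"rz": 0}]'

```text
time_s: 6.95
position: [0.5735, 0.2418, 0.0404]
tool_rot: [[-0.0, 1.0, 0.001], [1.0, 0.0, 0.0], [0.0, 0.001, -1.0]]
ft_force: [0.1, 0.1, -0.2]
grip_width: 0.0292
```

play_rows --commands '[{"grip": 1,"x": 0,"y": 0,"z": 0.0015,"rx": 0,"ry": 0,"rz": 0},{"grip": 1,"x": 0,"y": 0,"z": 0.001,"rx": 0,"ry": 0,"rz": 0},{"grip": 1,"x": 0,"y": 0,"z": 0,"rx": 0,"ry": 0,"rz": 0}]'

```text
time_s: 7.32
position: [0.5733, 0.2418, 0.0372]
tool_rot: [[-0.0, 1.0, -0.0], [1.0, 0.0, -0.0], [-0.0, -0.0, -1.0]]
ft_force: [0.3, 0.6, -0.5]
grip_width: 0.0295
```

play_rows --commands '[{"grip": 1,"x": 0,"y": 0,"z": 0.001,"rx": 0,"ry": 0,"rz": 0},{"grip": 1,"x": 0,"y": 0,"z": 0,"rx": 0,"ry": 0,"rz": 0}]'

```text
time_s: 7.58
position: [0.5734, 0.2418, 0.0369]
tool_rot: [[-0.0, 1.0, 0.0], [1.0, 0.0, 0.0], [0.0, 0.0, -1.0]]
ft_force: [-2.9, -0.2, 5.3]
grip_width: 0.0296
```

Contact with the tray floor (5 N), so I'm releasing and rising.

play_rows --commands '[{"grip": -0.2,"x": 0,"y": 0,"z": 0,"rx": 0,"ry": 0,"rz": 0},{"grip": -0.2,"x": 0,"y": 0,"z": 0,"rx": 0,"ry": 0,"rz": 0},{"grip": -0.2,"x": 0,"y": 0,"z": 0,"rx": 0,"ry": 0,"rz": 0},{"grip": -0.2,"x": 0,"y": 0,"z": -0.03,"rx": 0,"ry": 0,"rz": 0},{"grip": -0.2,"x": 0,"y": 0,"z": -0.04,"rx": 0,"ry": 0,"rz": 0},{"grip": -1,"x": 0,"y": 0,"z": -0.04,"rx": 0,"ry": 0,"rz": 0},{"grip": -1,"x": 0,"y": 0,"z": 0,"rx": 0,"ry": 0,"rz": 0}]'

```text
time_s: 8.45
position: [0.5745, 0.2421, 0.1495]
tool_rot: [[-0.0, 1.0, 0.006], [1.0, 0.0, 0.001], [0.001, 0.006, -1.0]]
ft_force: [-1.3, -0.2, 0.0]
grip_width: 0.0841
```

```bash
python3 - <<'E'
from h import *
s=save("side",3)
q2=s.proj([.54,.29,.03])[0].astype(int)
cv2.imwrite("pics/g3.png",cv2.resize(s.c[q2[1]-50:q2[1]+50,q2[0]-50:q2[0]+50],None,fx=6,fy=6,interpolation=cv2.INTER_CUBIC))
E
python3 plan.py .453 .064 .13 21 0.05
```

```text
from [0.5736 0.2419 0.1473] 90.02 time 8.5
tool z [ 2.3e-03  5.0e-04 -1.0e+00] F [ 0.  -0.8 -0.6] w 0.0853 q [12.  33.5 70.9 -0.  75.5 12. ]
[{"grip": -1.0, "x": -0.0222, "y": -0.0151, "z": 0.0022, "rx": 0, "ry": 0, "rz": 0.1506}, {"grip": -1.0, "x": -0.0242, "y": -0.0116, "z": 0.0022, "rx": 0, "ry": 0, "rz": 0.1506}, {"grip": -1.0, "x": -0.0257, "y": -0.0078, "z": 0.0022, "rx": 0, "ry": 0, "rz": 0.1506}, {"grip": -1.0, "x": -0.0266, "y": -0.0039, "z": 0.0022, "rx": 0, "ry": 0, "rz": 0.1506}, {"grip": -1.0, "x": -0.0269, "y": 0.0002, "z": 0.0022, "rx": 0, "ry": 0, "rz": 0.1506}, {"grip": -1.0, "x": -0.0265, "y": 0.0042, "z": 0.0022, "rx": 0, "ry": 0, "rz": 0.1506}, {"grip": -1.0, "x": -0.0256, "y": 0.0081, "z": 0.0022, "rx": 0, "ry": 0, "rz": 0.1506}, {"grip": -1.0, "x": -0.0241, "y": 0.0119, "z": 0.0022, "rx": 0, "ry": 0, "rz": 0.1506}]
```

View pics/g3.png

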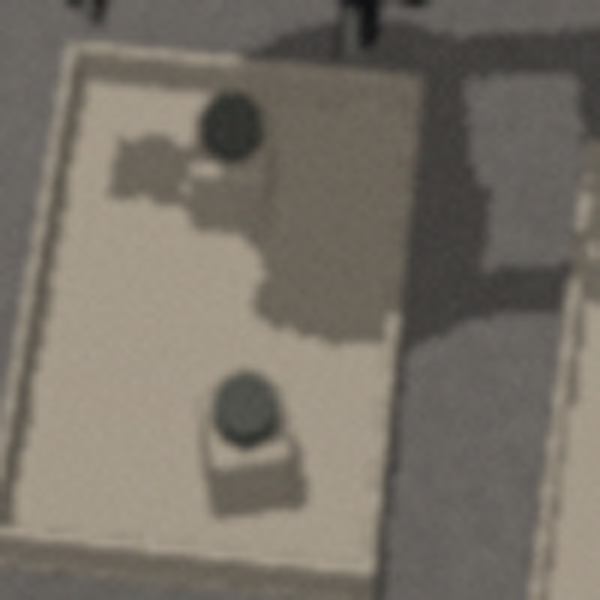

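The bottle stands upright in the free half of its tray: cap at crop px (232, 125), sample bottle at (247, 410). Next is the cassette.

play_rows --commands '[{"grip": -1,"x": -0.0222,"y": -0.0151,"z": 0.0022,"rx": 0,"ry": 0,"rz": 0.1506},{"grip": -1,"x": -0.0242,"y": -0.0116,"z": 0.0022,"rx": 0,"ry": 0,"rz": 0.1506},{"grip": -1,"x": -0.0257,"y": -0.0078,"z": 0.0022,"rx": 0,"ry": 0,"rz": 0.1506},{"grip": -1,"x": -0.0266,"y": -0.0039,"z": 0.0022,"rx": 0,"ry": 0,"rz": 0.1506},{"grip": -1,"x": -0.0269,"y": 0.0002,"z": 0.0022,"rx": 0,"ry": 0,"rz": 0.1506},{"grip": -1,"x": -0.0265,"y": 0.0042,"z": 0.0022,"rx": 0,"ry": 0,"rz": 0.1506},{"grip": -1,"x": -0.0256,"y": 0.0081,"z": 0.0022,"rx": 0,"ry": 0,"rz": 0.1506},{"grip": -1,"x": -0.0241,"y": 0.0119,"z": 0.0022,"rx": 0,"ry": 0,"rz": 0.1506},{"grip": -1,"x": 0,"y": 0,"z": 0,"rx": 0,"ry": 0,"rz": 0},{"grip": -1,"x": 0,"y": 0,"z": 0,"rx": 0,"ry": 0,"rz": 0}]'

```text
time_s: 9.75
position: [0.4529, 0.0643, 0.1284]
tool_rot: [[0.933, 0.36, -0.0], [0.36, -0.933, 0.0], [-0.0, -0.0, -1.0]]
ft_force: [0.5, 0.3, -0.4]
grip_width: 0.0852
```

```bash
python3 plan.py .453 .064 .018 21 0.03
```

```text
from [0.4529 0.0643 0.1284] 21.1 time 9.75
tool z [-5.e-04  2.e-04 -1.e+00] F [ 0.5  0.3 -0.4] w 0.0852 q [-6.8 20.4 99.   0.  60.7 62.1]
[{"grip": -1.0, "x": -0.0, "y": 0.0001, "z": 0.0276, "rx": 0, "ry": 0, "rz": 0.0005}, {"grip": -1.0, "x": -0.0, "y": 0.0001, "z": 0.0276, "rx": 0, "ry": 0, "rz": 0.0005}, {"grip": -1.0, "x": -0.0, "y": 0.0001, "z": 0.0276, "rx": 0, "ry": 0, "rz": 0.0005}, {"grip": -1.0, "x": -0.0, "y": 0.0001, "z": 0.0276, "rx": 0, "ry": 0, "rz": 0.0005}]
```

play_rows --commands '[{"grip": -1,"x": 0,"y": 0,"z": 0.03,"rx": 0,"ry": 0,"rz": 0},{"grip": -1,"x": 0,"y": 0,"z": 0.03,"rx": 0,"ry": 0,"rz": 0},{"grip": -1,"x": 0,"y": 0,"z": 0.03,"rx": 0,"ry": 0,"rz": 0},{"grip": -1,"x": 0,"y": 0,"z": 0.015,"rx": 0,"ry": 0,"rz": 0},{"grip": -1,"x": 0,"y": 0,"z": 0.005,"rx": 0,"ry": 0,"rz": 0},{"grip": -1,"x": 0,"y": 0,"z": 0,"rx": 0,"ry": 0,"rz": 0},{"grip": -1,"x": 0,"y": 0,"z": 0,"rx": 0,"ry": 0,"rz": 0}]'

```text
time_s: 10.62
position: [0.4531, 0.0641, 0.0193]
tool_rot: [[0.933, 0.359, 0.001], [0.359, -0.933, -0.0], [0.001, 0.001, -1.0]]
ft_force: [-0.5, -0.5, 0.0]
grip_width: 0.0854
```

play_rows --commands '[{"grip": -1,"x": 0,"y": 0,"z": 0.002,"rx": 0,"ry": 0,"rz": 0},{"grip": 1,"x": 0,"y": 0,"z": 0,"rx": 0,"ry": 0,"rz": 0},{"grip": 1,"x": 0,"y": 0,"z": 0,"rx": 0,"ry": 0,"rz": 0},{"grip": 1,"x": 0,"y": 0,"z": 0,"rx": 0,"ry": 0,"rz": 0},{"grip": 1,"x": 0,"y": 0,"z": 0,"rx": 0,"ry": 0,"rz": 0},{"grip": 1,"x": 0,"y": 0,"z": 0,"rx": 0,"ry": 0,"rz": 0},{"grip": 1,"x": 0,"y": 0,"z": 0,"rx": 0,"ry": 0,"rz": 0}]'

```text
time_s: 11.5
position: [0.4527, 0.064, 0.0169]
tool_rot: [[0.934, 0.358, 0.0], [0.358, -0.934, -0.0], [0.0, 0.0, -1.0]]
ft_force: [-0.9, 0.0, 5.1]
grip_width: 0.0289
```

play_rows --commands '[{"grip": 1,"x": 0,"y": 0,"z": -0.02,"rx": 0,"ry": 0,"rz": 0},{"grip": 1,"x": 0,"y": 0,"z": -0.03,"rx": 0,"ry": 0,"rz": 0},{"grip": 1,"x": 0,"y": 0,"z": -0.03,"rx": 0,"ry": 0,"rz": 0},{"grip": 1,"x": 0,"y": 0,"z": 0,"rx": 0,"ry": 0,"rz": 0},{"grip": 1,"x": 0,"y": 0,"z": 0,"rx": 0,"ry": 0,"rz": 0}]'

```text
time_s: 12.12
position: [0.4522, 0.064, 0.0959]
tool_rot: [[0.934, 0.358, -0.001], [0.358, -0.934, 0.0], [-0.001, -0.001, -1.0]]
ft_force: [-0.4, 0.2, -0.8]
grip_width: 0.0293
```

```bash
python3 - <<'E'
from h import *
s=save("side",4)
q2=s.proj([.453,.064,.08])[0].astype(int)
cv2.imwrite("pics/g4.png",cv2.resize(s.c[q2[1]-40:q2[1]+40,q2[0]-40:q2[0]+40],None,fx=6,fy=6,interpolation=cv2.INTER_CUBIC))
E
G=1 python3 plan.py .374 .2595 .10 91 0.05
```

```text
from [0.4521 0.064  0.0957] 20.98 time 12.175
tool z [-2.e-03  2.e-04 -1.e+00] F [-0.   0.4 -1.2] w 0.0289 q [ -6.9  23.2 101.5  -0.   55.4  62.2]
[{"grip": 1.0, "x": -0.0004, "y": -0.0263, "z": -0.0005, "rx": 0, "ry": 0, "rz": -0.1528}, {"grip": 1.0, "x": 0.0036, "y": -0.0261, "z": -0.0005, "rx": 0, "ry": 0, "rz": -0.1528}, {"grip": 1.0, "x": 0.0076, "y": -0.0252, "z": -0.0005, "rx": 0, "ry": 0, "rz": -0.1528}, {"grip": 1.0, "x": 0.0113, "y": -0.0238, "z": -0.0005, "rx": 0, "ry": 0, "rz": -0.1528}, {"grip": 1.0, "x": 0.0148, "y": -0.0218, "z": -0.0005, "rx": 0, "ry": 0, "rz": -0.1528}, {"grip": 1.0, "x": 0.0179, "y": -0.0193, "z": -0.0005, "rx": 0, "ry": 0, "rz": -0.1528}, {"grip": 1.0, "x": 0.0207, "y": -0.0163, "z": -0.0005, "rx": 0, "ry": 0, "rz": -0.1528}, {"grip": 1.0, "x": 0.0229, "y": -0.013, "z": -0.0005, "rx": 0, "ry": 0, "rz": -0.1528}]
```

View pics/g4.png

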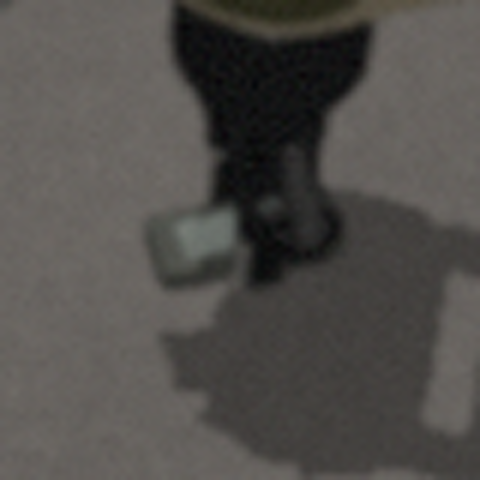

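The side view at crop px (195, 245) shows the cassette gripped across its width and clear of the bench. I'm carrying it to the cassette tray.

play_rows --commands '[{"grip": 1,"x": -0.0004,"y": -0.0263,"z": 0,"rx": 0,"ry": 0,"rz": -0.1528},{"grip": 1,"x": 0.0036,"y": -0.0261,"z": 0,"rx": 0,"ry": 0,"rz": -0.1528},{"grip": 1,"x": 0.0076,"y": -0.0252,"z": 0,"rx": 0,"ry": 0,"rz": -0.1528},{"grip": 1,"x": 0.0113,"y": -0.0238,"z": 0,"rx": 0,"ry": 0,"rz": -0.1528},{"grip": 1,"x": 0.0148,"y": -0.0218,"z": 0,"rx": 0,"ry": 0,"rz": -0.1528},{"grip": 1,"x": 0.0179,"y": -0.0193,"z": 0,"rx": 0,"ry": 0,"rz": -0.1528},{"grip": 1,"x": 0.0207,"y": -0.0163,"z": 0,"rx": 0,"ry": 0,"rz": -0.1528},{"grip": 1,"x": 0.0229,"y": -0.013,"z": 0,"rx": 0,"ry": 0,"rz": -0.1528},{"grip": 1,"x": 0,"y": 0,"z": 0,"rx": 0,"ry": 0,"rz": 0},{"grip": 1,"x": 0,"y": 0,"z": 0,"rx": 0,"ry": 0,"rz": 0}]'

```text
time_s: 13.42
position: [0.3743, 0.2591, 0.0961]
tool_rot: [[-0.016, 1.0, -0.001], [1.0, 0.016, -0.001], [-0.001, -0.001, -1.0]]
ft_force: [0.8, -0.8, -0.6]
grip_width: 0.0294
```

```bash
python3 - <<'E'
from h import *
s=save("side",5); t=save("top",5)
q2=s.proj([.374,.26,.06])[0].astype(int); q=t.proj([.374,.26,.06])[0].astype(int)
cv2.imwrite("pics/g5.png",cv2.resize(np.hstack([s.c[q2[1]-50:q2[1]+50,q2[0]-50:q2[0]+50],t.c[q[1]-50:q[1]+50,q[0]-50:q[0]+50]]),None,fx=4,fy=4,interpolation=cv2.INTER_CUBIC))
W=s.W; m=(abs(W[...,0]-.374)<.06)&(W[...,1]>.2)&(W[...,1]<.33)&(W[...,2]>.06)&(W[...,2]<.1)
ch=(s.c[...,1].astype(float)-s.c[...,2]); m&=(s.c.mean(-1)>60)
P=W[m]; print(len(P),P.min(0),P.max(0),P.mean(0))
E
G=1 python3 plan.py .374 .2595 .026 91 0.05
```

```text
290 [0.35558297 0.24190064 0.07890745] [0.4046608  0.3011509  0.09990823] [0.37763347 0.27456604 0.09328588]
from [0.3746 0.2589 0.0964] 90.89 time 13.525
tool z [-6.e-04 -3.e-04 -1.e+00] F [ 0.1  0.  -0.4] w 0.0291 q [ 19.7  23.1 101.7  -0.   55.3  18.8]
[{"grip": 1.0, "x": 0.0003, "y": -0.0003, "z": 0.0352, "rx": 0, "ry": 0, "rz": -0.001}, {"grip": 1.0, "x": 0.0003, "y": -0.0003, "z": 0.0352, "rx": 0, "ry": 0, "rz": -0.001}]
```

View pics/g5.png

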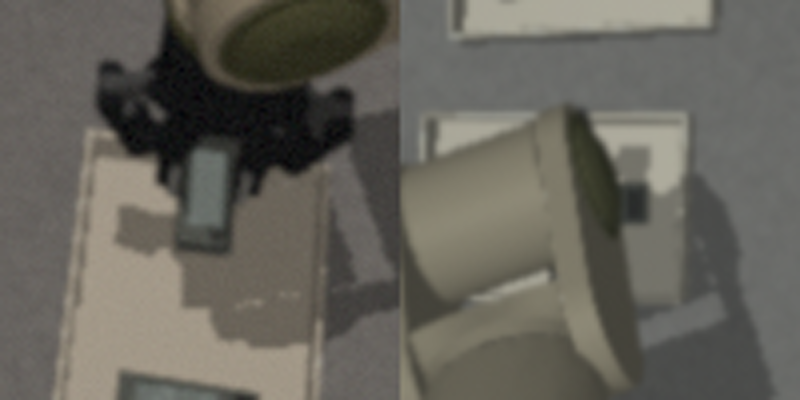

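The cassette is held level along y over the free half: side px (205, 190) in the crop, with the sample cassette below at (185, 390). I'm lowering it.

play_rows --commands '[{"grip": 1,"x": 0,"y": 0,"z": 0.03,"rx": 0,"ry": 0,"rz": 0},{"grip": 1,"x": 0,"y": 0,"z": 0.03,"rx": 0,"ry": 0,"rz": 0},{"grip": 1,"x": 0,"y": 0,"z": 0.01,"rx": 0,"ry": 0,"rz": 0},{"grip": 1,"x": 0,"y": 0,"z": 0.002,"rx": 0,"ry": 0,"rz": 0},{"grip": 1,"x": 0,"y": 0,"z": 0,"rx": 0,"ry": 0,"rz": 0},{"grip": 1,"x": 0,"y": 0,"z": 0,"rx": 0,"ry": 0,"rz": 0}]'

```text
time_s: 14.28
position: [0.3747, 0.2597, 0.0255]
tool_rot: [[-0.018, 1.0, 0.001], [1.0, 0.018, 0.001], [0.0, 0.002, -1.0]]
ft_force: [-0.2, 0.1, -0.5]
grip_width: 0.0292
```

play_rows --commands '[{"grip": 1,"x": 0,"y": 0,"z": 0.0015,"rx": 0,"ry": 0,"rz": 0},{"grip": 1,"x": 0,"y": 0,"z": 0,"rx": 0,"ry": 0,"rz": 0}]'

```text
time_s: 14.52
position: [0.3744, 0.2596, 0.0233]
tool_rot: [[-0.018, 1.0, 0.0], [1.0, 0.018, 0.0], [0.0, 0.0, -1.0]]
ft_force: [-0.3, -0.6, -0.4]
grip_width: 0.0287
```

play_rows --commands '[{"grip": 1,"x": 0,"y": 0,"z": 0.0015,"rx": 0,"ry": 0,"rz": 0},{"grip": 1,"x": 0,"y": 0,"z": 0,"rx": 0,"ry": 0,"rz": 0}]'

```text
time_s: 14.78
position: [0.3743, 0.2595, 0.0216]
tool_rot: [[-0.018, 1.0, -0.0], [1.0, 0.018, -0.0], [-0.0, -0.0, -1.0]]
ft_force: [0.2, 0.1, 0.1]
grip_width: 0.029
```

play_rows --commands '[{"grip": 1,"x": 0,"y": 0,"z": 0.001,"rx": 0,"ry": 0,"rz": 0},{"grip": 1,"x": 0,"y": 0,"z": 0,"rx": 0,"ry": 0,"rz": 0}]'

```text
time_s: 15.02
position: [0.3744, 0.2596, 0.0209]
tool_rot: [[-0.018, 1.0, 0.0], [1.0, 0.018, 0.0], [0.0, 0.0, -1.0]]
ft_force: [-1.0, 0.1, 4.2]
grip_width: 0.0289
```

Contact (4 N). I'm releasing and rising.

play_rows --commands '[{"grip": -0.2,"x": 0,"y": 0,"z": 0,"rx": 0,"ry": 0,"rz": 0},{"grip": -0.2,"x": 0,"y": 0,"z": 0,"rx": 0,"ry": 0,"rz": 0},{"grip": -0.2,"x": 0,"y": 0,"z": 0,"rx": 0,"ry": 0,"rz": 0},{"grip": -0.2,"x": 0,"y": 0,"z": -0.02,"rx": 0,"ry": 0,"rz": 0},{"grip": -0.2,"x": 0,"y": 0,"z": -0.05,"rx": 0,"ry": 0,"rz": 0},{"grip": -1,"x": 0,"y": 0,"z": -0.05,"rx": 0,"ry": 0,"rz": 0},{"grip": -1,"x": 0,"y": 0,"z": -0.02,"rx": 0,"ry": 0,"rz": 0},{"grip": -1,"x": 0,"y": 0,"z": 0,"rx": 0,"ry": 0,"rz": 0}]'

```text
time_s: 16.02
position: [0.3747, 0.2597, 0.1617]
tool_rot: [[-0.018, 1.0, 0.003], [1.0, 0.018, 0.001], [0.001, 0.003, -1.0]]
ft_force: [0.1, -0.7, -0.4]
grip_width: 0.0858
```

```bash
python3 - <<'E'
from h import *
s=save("side",6); t=save("top",6)
cv2.imwrite("pics/g6.png",s.c[180:480,200:460].repeat(2,0).repeat(2,1))
E
python3 plan.py .45 -.05 .16 -21 0.06; echo; python3 - <<'E'
import sys; sys.path.insert(0,".")
from plan import plan
plan(.4515,-.2163,.13,-21,.055,cur=[.45,-.05,.16,-21])
E
```

```text
from [0.3739 0.2594 0.1598] 91.01 time 16.125
tool z [-1.4e-03 -5.0e-04 -1.0e+00] F [ 0.1  0.1 -0.6] w 0.0853 q [19.8 17.7 96.7  0.  65.7 18.8]
[{"grip": -1.0, "x": -0.0259, "y": 0.0059, "z": -0.0, "rx": 0, "ry": 0, "rz": 0.1629}, {"grip": -1.0, "x": -0.0246, "y": 0.01, "z": -0.0, "rx": 0, "ry": 0, "rz": 0.1629}, {"grip": -1.0, "x": -0.0226, "y": 0.0139, "z": -0.0, "rx": 0, "ry": 0, "rz": 0.1629}, {"grip": -1.0, "x": -0.0201, "y": 0.0174, "z": -0.0, "rx": 0, "ry": 0, "rz": 0.1629}, {"grip": -1.0, "x": -0.017, "y": 0.0204, "z": -0.0, "rx": 0, "ry": 0, "rz": 0.1629}, {"grip": -1.0, "x": -0.0135, "y": 0.0229, "z": -0.0, "rx": 0, "ry": 0, "rz": 0.1629}, {"grip": -1.0, "x": -0.0096, "y": 0.0248, "z": -0.0, "rx": 0, "ry": 0, "rz": 0.1629}, {"grip": -1.0, "x": -0.0055, "y": 0.026, "z": -0.0, "rx": 0, "ry": 0, "rz": 0.1629}, {"grip": -1.0, "x": -0.0012, "y": 0.0265, "z": -0.0, "rx": 0, "ry": 0, "rz": 0.1629}, {"grip": -1.0, "x": 0.0032, "y": 0.0264, "z": -0.0, "rx": 0, "ry": 0, "rz": 0.1629}, {"grip": -1.0, "x": 0.0074, "y": 0.0255, "z": -0.0, "rx": 0, "ry": 0, "rz": 0.1629}, {"grip": -1.0, "x": 0.0114, "y": 0.024, "z": -0.0, "rx": 0, "ry": 0, "rz": 0.1629}]

from [ 0.45 -0.05  0.16] -21 time None
[{"grip": -1.0, "x": 0.0152, "y": 0.0387, "z": 0.0075, "rx": 0, "ry": 0, "rz": -0.0}, {"grip": -1.0, "x": 0.0152, "y": 0.0387, "z": 0.0075, "rx": 0, "ry": 0, "rz": -0.0}, {"grip": -1.0, "x": 0.0152, "y": 0.0387, "z": 0.0075, "rx": 0, "ry": 0, "rz": -0.0}, {"grip": -1.0, "x": 0.0152, "y": 0.0387, "z": 0.0075, "rx": 0, "ry": 0, "rz": -0.0}]
```

View pics/g6.png

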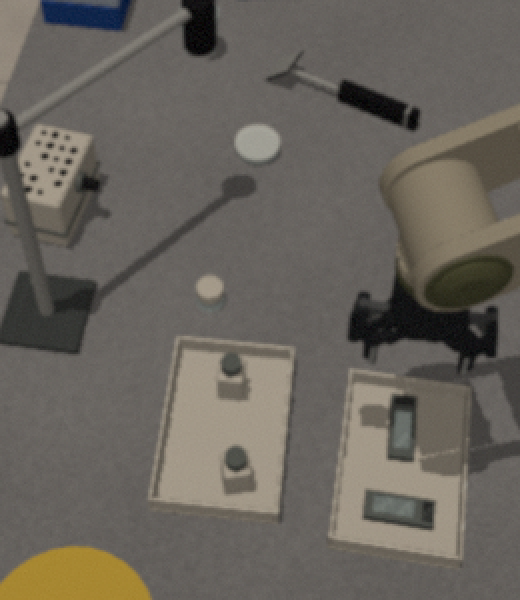

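Both are placed: the loose bottle upright at px (231, 375), and the cassette flat at px (402, 428) in the free half of its tray. On to the mirror.

play_rows --commands '[{"grip": -1,"x": -0.0259,"y": 0.0059,"z": 0,"rx": 0,"ry": 0,"rz": 0.1629},{"grip": -1,"x": -0.0246,"y": 0.01,"z": 0,"rx": 0,"ry": 0,"rz": 0.1629},{"grip": -1,"x": -0.0226,"y": 0.0139,"z": 0,"rx": 0,"ry": 0,"rz": 0.1629},{"grip": -1,"x": -0.0201,"y": 0.0174,"z": 0,"rx": 0,"ry": 0,"rz": 0.1629},{"grip": -1,"x": -0.017,"y": 0.0204,"z": 0,"rx": 0,"ry": 0,"rz": 0.1629},{"grip": -1,"x": -0.0135,"y": 0.0229,"z": 0,"rx": 0,"ry": 0,"rz": 0.1629},{"grip": -1,"x": -0.0096,"y": 0.0248,"z": 0,"rx": 0,"ry": 0,"rz": 0.1629},{"grip": -1,"x": -0.0055,"y": 0.026,"z": 0,"rx": 0,"ry": 0,"rz": 0.1629},{"grip": -1,"x": -0.0012,"y": 0.0265,"z": 0,"rx": 0,"ry": 0,"rz": 0.1629},{"grip": -1,"x": 0.0032,"y": 0.0264,"z": 0,"rx": 0,"ry": 0,"rz": 0.1629},{"grip": -1,"x": 0.0074,"y": 0.0255,"z": 0,"rx": 0,"ry": 0,"rz": 0.1629},{"grip": -1,"x": 0.0114,"y": 0.024,"z": 0,"rx": 0,"ry": 0,"rz": 0.1629}]'

```text
time_s: 17.62
position: [0.4502, -0.0507, 0.1592]
tool_rot: [[0.932, -0.363, -0.003], [-0.363, -0.932, 0.001], [-0.003, -0.0, -1.0]]
ft_force: [0.3, 0.5, 0.7]
grip_width: 0.0852
```

play_rows --commands '[{"grip": -1,"x": 0.0152,"y": 0.0387,"z": 0.0075,"rx": 0,"ry": 0,"rz": 0},{"grip": -1,"x": 0.0152,"y": 0.0387,"z": 0.0075,"rx": 0,"ry": 0,"rz": 0},{"grip": -1,"x": 0.0152,"y": 0.0387,"z": 0.0075,"rx": 0,"ry": 0,"rz": 0},{"grip": -1,"x": 0.0152,"y": 0.0387,"z": 0.0075,"rx": 0,"ry": 0,"rz": 0},{"grip": -1,"x": 0,"y": 0,"z": 0,"rx": 0,"ry": 0,"rz": 0},{"grip": -1,"x": 0,"y": 0,"z": 0,"rx": 0,"ry": 0,"rz": 0}]'

```text
time_s: 18.38
position: [0.4515, -0.2155, 0.1297]
tool_rot: [[0.934, -0.358, -0.002], [-0.358, -0.934, 0.002], [-0.002, -0.001, -1.0]]
ft_force: [-0.2, -0.2, -0.0]
grip_width: 0.0854
```

```bash
python3 plan.py .4515 -.2163 .018 -21 0.03
python3 - <<'E'
from fit import *
# mirror handle refit using depth of the handle top from both views at start + now(side6)
for f in("top0","side0","side6","top6"):
    I=Im(f+".npz"); W=I.W
    d=W-np.array([.441,-.212,0]); a=np.radians(-21); u=d[...,0]*np.cos(a)+d[...,1]*np.sin(a); v=-d[...,0]*np.sin(a)+d[...,1]*np.cos(a)
    m=(abs(u)<.058)&(abs(v)<.016)&(W[...,2]>.026)&(W[...,2]<.042)
    p=np.polyfit(u[m],v[m],1); print(f,m.sum(),"yaw",-21+np.degrees(np.arctan(p[0])),"lat",p[1]*1000,"z",np.median(W[...,2][m]))
    m=(u>.12)&(u<.18)&(abs(v)<.04)&(W[...,2]>.008)&(W[...,2]<.05)
    if m.sum(): print("  head u,v,z",u[m].mean(),v[m].mean(),W[...,2][m].mean(),m.sum())
E
```

```text
from [ 0.4515 -0.2155  0.1297] -20.99 time 18.375
tool z [-0.0019  0.0017 -1.    ] F [-0.2 -0.2 -0. ] w 0.0854 q [-39.1  24.   92.3   0.   63.9  71.9]
[{"grip": -1.0, "x": 0.0001, "y": 0.0002, "z": 0.0279, "rx": 0, "ry": 0, "rz": 0.0}, {"grip": -1.0, "x": 0.0001, "y": 0.0002, "z": 0.0279, "rx": 0, "ry": 0, "rz": 0.0}, {"grip": -1.0, "x": 0.0001, "y": 0.0002, "z": 0.0279, "rx": 0, "ry": 0, "rz": 0.0}, {"grip": -1.0, "x": 0.0001, "y": 0.0002, "z": 0.0279, "rx": 0, "ry": 0, "rz": 0.0}]
top0 231 yaw -20.416365983628058 lat 1.1795430843578794 z 0.03510379789735274
  head u,v,z 0.14406595355961352 0.002504368679402122 0.02571554635692616 162
side0 262 yaw -20.49309075090143 lat 2.3314047260559234 z 0.03420568009504754
  head u,v,z 0.14476086615718212 0.0037843464419366774 0.02613811021914799 128
side6 271 yaw -20.117162354539087 lat 2.27719428604975 z 0.03374318007053301
  head u,v,z 0.14432459195391262 0.00328662099809751 0.02652623625702322 127
top6 233 yaw -20.058541766732386 lat 1.090005388263866 z 0.03449858899440872
  head u,v,z 0.14394618869179093 0.0030760844940741962 0.025958564374165598 164
```

play_rows --commands '[{"grip": -1,"x": 0,"y": 0,"z": 0.03,"rx": 0,"ry": 0,"rz": -0.01},{"grip": -1,"x": 0,"y": 0,"z": 0.03,"rx": 0,"ry": 0,"rz": 0},{"grip": -1,"x": 0,"y": 0,"z": 0.03,"rx": 0,"ry": 0,"rz": 0},{"grip": -1,"x": 0,"y": 0,"z": 0.015,"rx": 0,"ry": 0,"rz": 0},{"grip": -1,"x": 0,"y": 0,"z": 0.005,"rx": 0,"ry": 0,"rz": 0},{"grip": -1,"x": 0,"y": 0,"z": 0,"rx": 0,"ry": 0,"rz": 0},{"grip": -1,"x": 0,"y": 0,"z": 0,"rx": 0,"ry": 0,"rz": 0}]' --squeeze 60

```text
time_s: 19.25
position: [0.4523, -0.2162, 0.0214]
tool_rot: [[0.937, -0.348, 0.001], [-0.348, -0.937, -0.001], [0.001, 0.0, -1.0]]
ft_force: [-0.4, 0.0, 0.3]
grip_width: 0.0855
```

play_rows --commands '[{"grip": 1,"x": 0,"y": 0,"z": 0,"rx": 0,"ry": 0,"rz": 0},{"grip": 1,"x": 0,"y": 0,"z": 0,"rx": 0,"ry": 0,"rz": 0},{"grip": 1,"x": 0,"y": 0,"z": 0,"rx": 0,"ry": 0,"rz": 0},{"grip": 1,"x": 0,"y": 0,"z": 0,"rx": 0,"ry": 0,"rz": 0},{"grip": 1,"x": 0,"y": 0,"z": 0,"rx": 0,"ry": 0,"rz": 0},{"grip": 1,"x": 0,"y": 0,"z": 0,"rx": 0,"ry": 0,"rz": 0},{"grip": 1,"x": 0,"y": 0,"z": 0,"rx": 0,"ry": 0,"rz": 0}]' --squeeze 60

```text
time_s: 20.12
position: [0.4521, -0.2164, 0.021]
tool_rot: [[0.937, -0.349, 0.0], [-0.349, -0.937, -0.0], [0.001, 0.0, -1.0]]
ft_force: [-0.7, -0.8, 5.2]
grip_width: 0.0167
```

play_rows --commands '[{"grip": 1,"x": 0,"y": 0,"z": -0.01,"rx": 0,"ry": 0,"rz": 0},{"grip": 1,"x": 0,"y": 0,"z": -0.016,"rx": 0,"ry": 0,"rz": 0},{"grip": 1,"x": 0,"y": 0,"z": -0.016,"rx": 0,"ry": 0,"rz": 0},{"grip": 1,"x": 0,"y": 0,"z": 0,"rx": 0,"ry": 0,"rz": 0},{"grip": 1,"x": 0,"y": 0,"z": 0,"rx": 0,"ry": 0,"rz": 0},{"grip": 1,"x": 0,"y": 0,"z": 0,"rx": 0,"ry": 0,"rz": 0}]' --squeeze 60

```text
time_s: 20.88
position: [0.4517, -0.2161, 0.0621]
tool_rot: [[0.937, -0.349, -0.001], [-0.349, -0.937, 0.001], [-0.001, -0.0, -1.0]]
ft_force: [0.3, 0.7, -2.2]
grip_width: 0.0169
```

```bash
python3 - <<'E'
from fit import *
from rig import env
s=save("side",7); t=save("top",7)
q2=s.proj([.5,-.23,.06])[0].astype(int)
cv2.imwrite("pics/g7.png",cv2.resize(s.c[q2[1]-45:q2[1]+45,q2[0]-60:q2[0]+60],None,fx=6,fy=6,interpolation=cv2.INTER_CUBIC))
e=env.observe(); print(e["time_s"],e["position"],e["tool_rot"].round(4).tolist(),e["ft_force"],e["wrist_torque"],e["grip_width"])
E
```

```text
20.975 [ 0.45178986 -0.21614609  0.06226146] [[0.9372, -0.3487, -0.0008], [-0.3487, -0.9372, 0.0006], [-0.0009, -0.0003, -1.0]] [-0.7081238  -0.305134   -0.62809085] [-0.02148404  0.00625126 -0.01444045] 0.017144971650829732
```

View pics/g7.png

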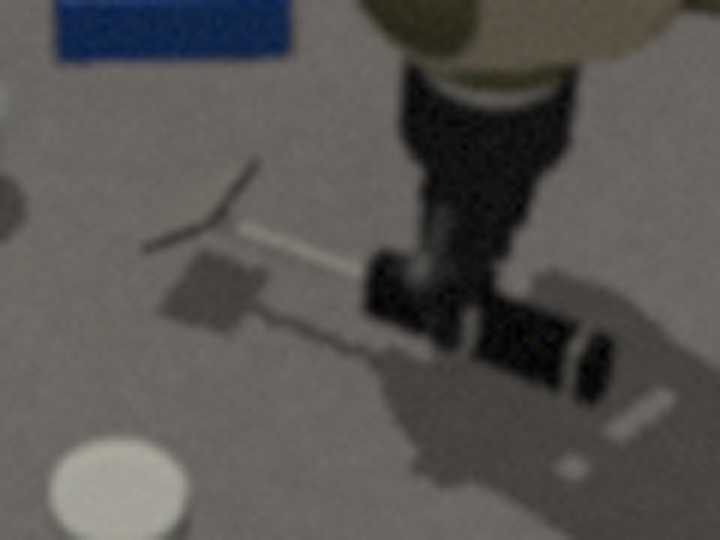

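```bash
cat > meas.py <<'E'
from fit import *
def meas(I,c,yaw,zc,name=""):
    W=I.W; a=np.radians(yaw); d=W-np.array([c[0],c[1],zc])
    u=d[...,0]*np.cos(a)+d[...,1]*np.sin(a); v=-d[...,0]*np.sin(a)+d[...,1]*np.cos(a); w=d[...,2]
    m=(abs(u)<.032)&(abs(v)<.034)&(w>-.03)&(w<.03)&(abs(u+w)<.012)
    if m.sum()<20: print(name,"few",m.sum()); return
    # plane w = p0 + pu*u + pv*v ; expect pu=-1
    A=np.c_[np.ones(m.sum()),u[m],v[m]]; k=np.ones(m.sum(),bool)
    for _ in range(4):
        p=np.linalg.lstsq(A[k],w[m][k],rcond=None)[0]; r=w[m]-A@p; k=abs(r)<.004
    uu,vv,ww=u[m][k],v[m][k],w[m][k]
    print(name,k.sum(),"plane(mm,slopes)",np.round([p[0]*1e3,p[1],p[2]],3),"cent u,v,w mm",np.round([uu.mean()*1e3,vv.mean()*1e3,ww.mean()*1e3],1),
      "ext u",np.round(np.percentile(uu,[2,98])*1e3,1),"v",np.round(np.percentile(vv,[2,98])*1e3,1),"w",np.round(np.percentile(ww,[2,98])*1e3,1))
def handle(I,c,yaw,zc,name=""):
    W=I.W; a=np.radians(yaw); d=W-np.array([c[0],c[1],zc])
    u=d[...,0]*np.cos(a)+d[...,1]*np.sin(a); v=-d[...,0]*np.sin(a)+d[...,1]*np.cos(a); w=d[...,2]
    m=(u>-.21)&(u<-.09)&(abs(v)<.009)&(abs(w-.012)<.007)
    if m.sum()<10: print(name,"handle few"); return
    p=np.polyfit(u[m],w[m],1); q=np.polyfit(u[m],v[m],1)
    print(name,"handle top n",m.sum(),"pitch deg",np.degrees(np.arctan(p[0])).round(2),"w@-0.135",(np.polyval(p,-.135)*1e3).round(1),"yaw err",np.degrees(np.arctan(q[0])).round(2),"lat@-.15",(np.polyval(q,-.15)*1e3).round(1),"lat@0",(np.polyval(q,0)*1e3).round(1))
E
python3 - <<'E'
from meas import *
for n in("top7","side7"):
    I=Im(n+".npz"); c=(.5819,-.2630)
    meas(I,c,-20.4,.0635,n); handle(I,c,-20.4,.0635,n)
t=Im("top7.npz");q=t.proj([.5819,-.263,.063])[0].astype(int); t.crop(q[0]-30,q[1]-25,q[0]+30,q[1]+25,10,"pics/h7.png"); print(q-[30,25])
E
```

```text
top7 142 plane(mm,slopes) [-0.653 -1.006 -0.046] cent u,v,w mm [-3.5  2.9  2.7] ext u [-21.1  14.3] v [-20.   25.6] w [-17.5  21.1]
top7 handle few
side7 105 plane(mm,slopes) [ 2.845 -0.951 -0.038] cent u,v,w mm [-1.9  3.8  4.5] ext u [-18.3  17.1] v [-22.2  25.5] w [-15.   19.8]
side7 handle top n 141 pitch deg 0.14 w@-0.135 11.9 yaw err 0.96 lat@-.15 2.2 lat@0 4.7
[358 227]
```

View pics/h7.png

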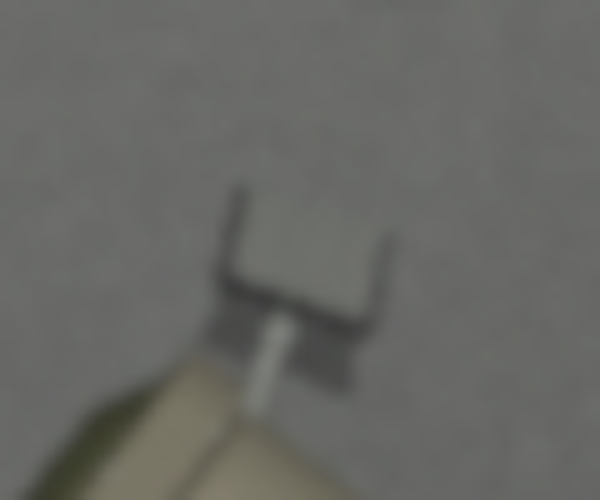

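The mirror is lifted by its handle and level: side px (480, 330) in the crop, and a glass plane slope of about -1, i.e. 45°. I'm swinging it under the lens.

```bash
sed -i 's#/9.5#/4.5#' plan.py; G=1 python3 plan.py .5275 -.0951 .064 23.9 0.05
```

```text
from [ 0.4518 -0.2161  0.0623] -20.41 time 20.975
tool z [-8.e-04  6.e-04 -1.e+00] F [-0.7 -0.3 -0.6] w 0.0171 q [-39.1  29.7  96.7   0.   53.7  71.3]
[{"grip": 1.0, "x": 0.0029, "y": -0.014, "z": -0.0002, "rx": 0, "ry": 0, "rz": -0.0773}, {"grip": 1.0, "x": 0.0039, "y": -0.0137, "z": -0.0002, "rx": 0, "ry": 0, "rz": -0.0773}, {"grip": 1.0, "x": 0.005, "y": -0.0134, "z": -0.0002, "rx": 0, "ry": 0, "rz": -0.0773}, {"grip": 1.0, "x": 0.006, "y": -0.0129, "z": -0.0002, "rx": 0, "ry": 0, "rz": -0.0773}, {"grip": 1.0, "x": 0.007, "y": -0.0124, "z": -0.0002, "rx": 0, "ry": 0, "rz": -0.0773}, {"grip": 1.0, "x": 0.0079, "y": -0.0119, "z": -0.0002, "rx": 0, "ry": 0, "rz": -0.0773}, {"grip": 1.0, "x": 0.0088, "y": -0.0112, "z": -0.0002, "rx": 0, "ry": 0, "rz": -0.0773}, {"grip": 1.0, "x": 0.0097, "y": -0.0105, "z": -0.0002, "rx": 0, "ry": 0, "rz": -0.0773}, {"grip": 1.0, "x": 0.0105, "y": -0.0097, "z": -0.0002, "rx": 0, "ry": 0, "rz": -0.0773}, {"grip": 1.0, "x": 0.0112, "y": -0.0089, "z": -0.0002, "rx": 0, "ry": 0, "rz": -0.0773}]
```

play_rows --commands '[{"grip": 1,"x": 0.0029,"y": -0.014,"z": -0.0002,"rx": 0,"ry": 0,"rz": -0.0773},{"grip": 1,"x": 0.0039,"y": -0.0137,"z": -0.0002,"rx": 0,"ry": 0,"rz": -0.0773},{"grip": 1,"x": 0.005,"y": -0.0134,"z": -0.0002,"rx": 0,"ry": 0,"rz": -0.0773},{"grip": 1,"x": 0.006,"y": -0.0129,"z": -0.0002,"rx": 0,"ry": 0,"rz": -0.0773},{"grip": 1,"x": 0.007,"y": -0.0124,"z": -0.0002,"rx": 0,"ry": 0,"rz": -0.0773},{"grip": 1,"x": 0.0079,"y": -0.0119,"z": -0.0002,"rx": 0,"ry": 0,"rz": -0.0773},{"grip": 1,"x": 0.0088,"y": -0.0112,"z": -0.0002,"rx": 0,"ry": 0,"rz": -0.0773},{"grip": 1,"x": 0.0097,"y": -0.0105,"z": -0.0002,"rx": 0,"ry": 0,"rz": -0.0773},{"grip": 1,"x": 0.0105,"y": -0.0097,"z": -0.0002,"rx": 0,"ry": 0,"rz": -0.0773},{"grip": 1,"x": 0.0112,"y": -0.0089,"z": -0.0002,"rx": 0,"ry": 0,"rz": -0.0773},{"grip": 1,"x": 0,"y": 0,"z": 0,"rx": 0,"ry": 0,"rz": 0},{"grip": 1,"x": 0,"y": 0,"z": 0,"rx": 0,"ry": 0,"rz": 0}]'

```text
time_s: 22.48
position: [0.5274, -0.0956, 0.0645]
tool_rot: [[0.915, 0.403, -0.001], [0.403, -0.915, 0.0], [-0.0, -0.0, -1.0]]
ft_force: [-0.2, -0.1, -0.9]
grip_width: 0.0167
```

```bash
python3 - <<'E'
from meas import *
from rig import env
s=save("side",8); t=save("top",8)
e=env.observe(); print(e["time_s"],e["position"],np.degrees(np.arctan2(e["tool_rot"][1,0],e["tool_rot"][0,0])),e["tool_rot"][:,2],e["grip_width"],e["ft_force"])
for n,I in(("top8",t),("side8",s)):
    meas(I,(.6515,-.038),23.9,.065,n); handle(I,(.6515,-.038),23.9,.065,n)
q2=s.proj([.62,-.04,.1])[0].astype(int); q=t.proj([.65,-.04,.1])[0].astype(int)
cv2.imwrite("pics/g8.png",cv2.resize(np.hstack([s.c[q2[1]-70:q2[1]+70,q2[0]-70:q2[0]+70],t.c[q[1]-70:q[1]+70,q[0]-70:q[0]+70]]),None,fx=2.8,fy=2.8,interpolation=cv2.INTER_CUBIC))
E
```

```text
22.575 [ 0.527414   -0.09576554  0.06462561] 23.795629261205207 [-3.30513240e-04  4.50059091e-05 -9.99999944e-01] 0.016938398305481394 [-0.68492359 -0.92603365 -1.21624823]
top8 139 plane(mm,slopes) [ 4.46  -0.949  0.029] cent u,v,w mm [-0.2  1.8  4.7] ext u [-17.4  17.9] v [-21.7  23.7] w [-12.7  21.4]
top8 handle top n 13 pitch deg 7.83 w@-0.135 18.6 yaw err 38.38 lat@-.15 19.4 lat@0 138.2
side8 191 plane(mm,slopes) [ 5.944 -0.967  0.009] cent u,v,w mm [ 2.5 -0.4  3.6] ext u [-14.7  19.7] v [-24.4  22.4] w [-13.9  19.9]
side8 handle top n 174 pitch deg 0.3 w@-0.135 12.7 yaw err -0.03 lat@-.15 0.7 lat@0 0.6
```

View pics/g8.png

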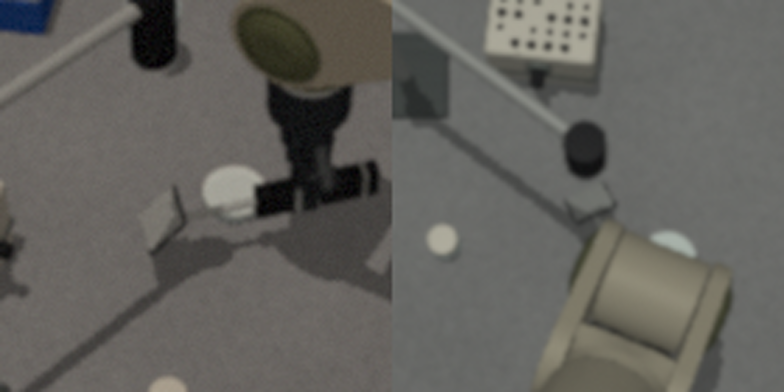

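```bash
python3 - <<'E'
from meas import *
for n in("top0","top6","side0","side6"):
    meas(Im(n+".npz"),(.5819,-.2630),-20.4,.022,n); handle(Im(n+".npz"),(.5819,-.2630),-20.4,.022,n)
# colour-edge overlay of predicted frame now
t=Im("top8.npz"); s=Im("side8.npz")
def frame(c,yaw,z):
    a=np.radians(yaw); u=np.array([np.cos(a),np.sin(a),0]); v=np.array([-np.sin(a),np.cos(a),0]); e=(u-np.array([0,0,1]))/2**.5
    return np.array([np.array([c[0],c[1],z])+i*.025*e+j*.024*v for i,j in((-1,-1),(-1,1),(1,1),(1,-1))])
out=[]
for I in(t,s):
    q=I.proj([.6515,-.038,.065])[0].astype(int); u0,v0=q-25
    g=cv2.resize(I.c[v0:v0+50,u0:u0+50],None,fx=8,fy=8,interpolation=cv2.INTER_CUBIC)
    for c,col in(((.6515,-.038),(0,0,255)),):
        p=(I.proj(frame(c,23.8,.0655))-[u0,v0]+.5)*8-.5
        cv2.polylines(g,[np.round(p).astype(int).reshape(-1,1,2)],True,col,1)
    out.append(g)
cv2.imwrite("pics/o8.png",np.hstack(out))
E
```

```text
top0 180 plane(mm,slopes) [ 0.012 -0.933  0.012] cent u,v,w mm [ 3.9 -0.4 -3.6] ext u [-20.6  26.9] v [-28.8  30.3] w [-25.   20.3]
top0 handle top n 225 pitch deg -0.64 w@-0.135 12.7 yaw err -0.41 lat@-.15 0.0 lat@0 -1.1
top6 183 plane(mm,slopes) [ 0.079 -0.919 -0.016] cent u,v,w mm [ 4.2  0.9 -3.9] ext u [-20.7  27.8] v [-25.1  30.4] w [-25.1  19.2]
top6 handle top n 229 pitch deg 0.34 w@-0.135 12.6 yaw err -0.05 lat@-.15 0.0 lat@0 -0.1
side0 144 plane(mm,slopes) [ 3.661 -0.968 -0.031] cent u,v,w mm [ 6.7  0.9 -2.8] ext u [-17.4  28.8] v [-28.9  26.7] w [-24.   21.1]
side0 handle top n 222 pitch deg 0.25 w@-0.135 12.3 yaw err -0.14 lat@-.15 1.1 lat@0 0.7
side6 148 plane(mm,slopes) [ 3.823 -0.94  -0.038] cent u,v,w mm [ 7.   1.4 -2.7] ext u [-17.2  30.1] v [-28.9  27.9] w [-23.2  19.5]
side6 handle top n 233 pitch deg 0.28 w@-0.135 11.9 yaw err -0.2 lat@-.15 1.1 lat@0 0.5
```

View pics/o8.png

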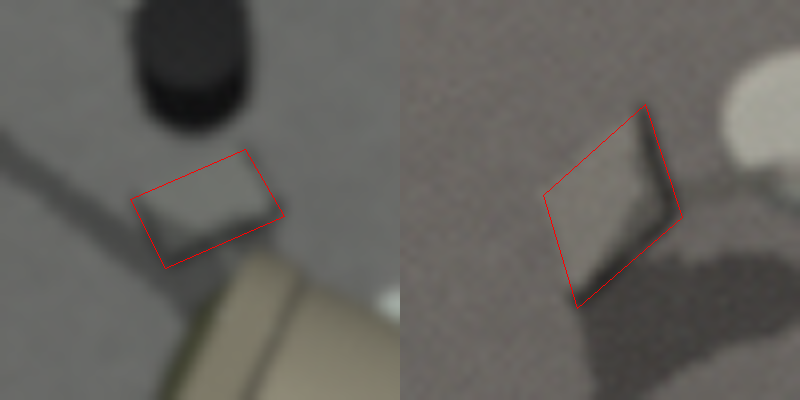

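play_rows --commands '[{"grip": 1,"x": -0.0005,"y": 0.0005,"z": 0.0005,"rx": 0,"ry": 0,"rz": 0},{"grip": 1,"x": 0,"y": 0,"z": 0,"rx": 0,"ry": 0,"rz": 0},{"grip": 1,"x": 0,"y": 0,"z": 0,"rx": 0,"ry": 0,"rz": 0},{"grip": 1,"x": 0,"y": 0,"z": 0,"rx": 0,"ry": 0,"rz": 0},{"grip": 1,"x": 0,"y": 0,"z": 0,"rx": 0,"ry": 0,"rz": 0}]' --squeeze 60

```text
time_s: 23.2
position: [0.5274, -0.0959, 0.0642]
tool_rot: [[0.914, 0.405, 0.0], [0.405, -0.914, -0.0], [0.0, 0.0, -1.0]]
ft_force: [0.2, -0.8, 0.1]
grip_width: 0.0171
```

```bash
python3 - <<'E'
from meas import *
from rig import env
s=save("side",9); t=save("top",9)
e=env.observe(); print(e["time_s"],e["position"],e["grip_width"],e["ft_force"],np.abs(e["qvel"]).max())
for n,I in(("top9",t),("side9",s)):
    meas(I,(.6515,-.038),23.9,.065,n)
handle(s,(.6515,-.038),23.9,.065,"side9")
cv2.imwrite("pics/g9.png",s.c)
E
```

```text
23.3 [ 0.52745447 -0.09593954  0.06422839] 0.016917745995359917 [ 1.02223663 -0.04067364 -1.39790121] 0.09859758159600414
top9 142 plane(mm,slopes) [ 4.364 -0.972 -0.032] cent u,v,w mm [0.4 1.7 4. ] ext u [-17.5  18.2] v [-21.9  24.4] w [-14.9  20.7]
side9 196 plane(mm,slopes) [ 4.918 -0.947  0.018] cent u,v,w mm [ 2.  -1.4  3. ] ext u [-15.5  18.9] v [-25.7  22. ] w [-13.8  18.9]
side9 handle top n 161 pitch deg 0.32 w@-0.135 12.2 yaw err -0.0 lat@-.15 0.6 lat@0 0.6
```

View pics/g9.png

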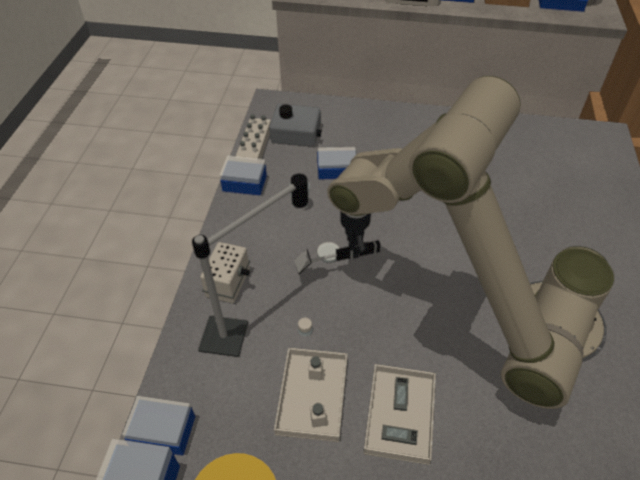

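The mirror (glass at px (303, 262)) is held steady and clear of everything. Both trays are correctly filled at px (316, 367) and (401, 393), and the bystanders in view haven't moved. I'm handing in.

```bash
python3 -c "
from rig import order
print(order.close_job())"
```

```text
the job is handed in; nothing more can be done
None
```

The job is handed in: both loose items are in their trays and the arm is holding the mirror under the camera. The robot's clock read 23.3 s at my last check, and the system reported no verdict.

- **Bottle and cassette:** The bottle stands upright in the free half of the tray that already had a bottle. The cassette lies flat in the free half of the tray that already had a cassette. I confirmed both in side-camera pictures after releasing them.
- **Mirror position:** It is gripped by the handle at 60 N and held still. By the cameras, the glass centre is within about 2 mm of straight below the lens. The handle is tilted about 0.3°.
- **Mirror aim:** The mirror is turned to about 23.9°, the direction from lens to port, and the measured error is close to 0°. The final side picture shows it clear of everything except the gripper.
- **Mirror height:** The robot's own position and the camera's reading of the handle both give 65 mm, the port's height. Direct depth readings of the glass come out 3–4 mm higher. I put that down to pixel blur at the frame edge and left the height as it was.
- **Disagreements:** The two cameras differ by about 2–3 mm on the glass position, so I used values in between. Just after lifting, the cameras also placed the mirror 3–5 mm to one side of where the gripper should hold it. At the final pose that offset was about 1 mm.

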